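Sort the pipe fittings into the bench trays

ROBOT

A 7-joint arm with a two-finger parallel gripper is mounted at the origin on the work surface. World frame = base frame: x ahead of the robot, y to its left, z up, the work surface at z = 0. Lengths are in mm, angles in degrees, forces in N, time in s.
With the tool pointing down it reaches from about 400 to 850 mm from the base axis. Payload 10.4 kg.
Tool frame: the origin (TCP) lies between the finger pads; the fingertips stand 8 mm ahead of it and the grasp point (between the pads) lies 11 mm behind it; z points along the fingers, y is the line along which they close (so a half turn about z gives the same grasp; the last joint's range is limited). The gripper opens to 87 mm and grips with 3 to 60 N. Pads are 19 mm wide; open, the fingers measure 117 mm over their backs; the gripper's body (75 mm by 190 mm) begins 51 mm behind the grasp point.
Start: joints at [67.575, 19.034, -3.707, 83.658, 1.238, 77.344, -5.071], TCP at [225.333, -582.989, 230.576] pointing down, gripper open.
Joint ranges: [-148.97, 148.97], [-28.65, 121.19], [-84.17, 76.75], [9.2, 138.47], [-72.65, 252.65], [3.7, 117.97], [-149.18, 149.18]. Speed limits (degrees/s): [127.2, 127.2, 159.86, 159.86, 180, 180, 180].

INTERFACE

Orientations are given as a 3x3 rotation matrix whose columns are the frame's x, y, z axes.
In Python, from rig import env gives the robot as it stands.
- The arm moves only by the tool servo_tool, never from a script. Its argument "targets" is a list of rows, each an object of numbers: "x", "y", "z": the shift along the tool's x, y, z in m; "rx", "ry", "rz": the turn, a rotation vector about the tool's x, y, z in degrees; "fingers": the closure, from 0 (fully open) to 1 (shut). In form: [{"x": .., "y": .., "z": .., "rx": .., "ry": .., "rz": .., "fingers": ..}, ...]. A call has 1 to 10 rows; each row is the pose to reach, as a shift and turn from the pose commanded when the call began, along the tool's axes at that moment; what a row does not reach only later rows make up. A row lasts 1/12 s, in which the tool goes at most 41.7 mm and 7.16 degrees, less where a joint would pass 70% of its speed; a pose out of reach is approached as far as the arm can. A call with a gripper value outside its range is refused whole. The fingers move at their own pace and stop on an object; "grip_force" is the grip in N (left out, the last holds). Time passes only in rows, so rows that repeat a pose let the fingers close. It gives the time, the measured TCP pose, the force, the opening and the grip force at its end, in the units of the state.
- env.sense(): the state, without advancing time (a new reading comes with each control period).
- env.read_camera(name): name is "scene" or "top"; returns a dict with "img" (400x640x3 uint8, red, green, blue), "fx", "fy", "cx", "cy" (pixels), "extrinsics" (4x4, takes a point from camera to world coordinates). Camera axes: x right, y down, z forward; pixel columns grow to the right and rows downward; lengths in mm; the calibration is good to about 2 mm. A picture is of the moment at which its call begins. There is no depth.
- env.job_done(): hands the job in; it is judged then, once.
The state is a dict: "clock": time; "joints": joint angles; "qvel": joint speeds; "joint_torque": joint torques, N m; "ee_pos": TCP position; "eef_rot": TCP orientation; "wrist_force": force on the tool from outside, world axes, zero at the start; "torque": the same for the moment, N m; "width": finger opening in mm; "finger_force": force on a finger pad.
Only numpy, scipy, OpenCV 4.12 (cv2) and the standard library are available. Lean on these libraries where they do the work, as an engineer would, in place of code of your own. Each camera call takes 0.05 s, during which the arm holds its last target. There are 200 camera calls.

TASK

Put away the five loose pipe fittings by material: the copper elbow and copper sleeve into the blue tray, the white plastic tee and white plastic sleeve into the red tray, and the black iron flange into the yellow tray. Each must end resting flat on its tray's floor, the same way up as it is now, nothing leaning on a rim or on another fitting. Do not knock the spray can or the jar out of place.

Things in the scene. Friction and masses are not known exactly. Their poses are not given: they have to be found in the camera images.
- white_tee: White plastic pipe tee lying flat, 24 mm tube: a run 64 mm long along its x and, from its middle, a branch along +y ending 42 mm from the run's centre line. Origin: underside, middle of the 64 x 54 mm footprint, so the run's centre line is at y = -15 mm, the branch ends at y = +27 mm; tube centres 12 mm up. z up. The branch can be pinched across x. 45 to 81 g.
- white_sleeve: White plastic pipe sleeve (short open tube) standing on end, outer diameter 42, inner 34, height 42 mm. Origin: centre of its underside; z up along its axis. 40 to 70 g.
- copper_elbow: Copper 90 degree pipe elbow lying flat, 22 mm tube: two arms, along +x and +y, each ending 45 mm from the corner where their centre lines cross. Origin: underside, middle of the 56 x 56 mm footprint, so the corner is at x = y = -17 mm and the arms end at +28 mm; tube centres 11 mm up. z up. An arm can be pinched across near its end. 67 to 122 g.
- copper_sleeve: Copper pipe sleeve (short open tube) standing on end, outer diameter 30, inner 24, height 44 mm. Origin: centre of its underside; z up along its axis. 50 to 95 g.
- iron_flange: Black iron floor flange lying on its disc: disc 70 mm diameter, 8 mm thick, with a round hub 38 mm diameter standing up from the middle of it to 34 mm above the underside. Origin: centre of its underside; z up along the hub. 220 to 410 g.
- blue_tray: Shallow open blue plastic tray fixed to the bench, 110 (its x) x 150 (its y) x 22 mm high outside, walls and floor 4 mm thick, so 102 x 142 mm inside. Origin: centre of its underside; the inner floor is 4 mm above it. x and y along its sides, z up. It is for the two copper fittings.
- red_tray: Shallow open red plastic tray fixed to the bench, 110 (its x) x 150 (its y) x 22 mm high outside, walls and floor 4 mm thick, so 102 x 142 mm inside. Origin: centre of its underside; the inner floor is 4 mm above it. x and y along its sides, z up. It is for the two white plastic fittings.
- yellow_tray: Shallow open yellow plastic tray fixed to the bench, 110 (its x) x 150 (its y) x 22 mm high outside, walls and floor 4 mm thick, so 102 x 142 mm inside. Origin: centre of its underside; the inner floor is 4 mm above it. x and y along its sides, z up. It is for the black iron fitting.
- spray_can: Bystander: standing spray can with a green label, 60 mm diameter, 150 mm high, to the left or right of the work. Origin: centre of its underside.
- jar: Bystander: amber glass jar with a steel lid, 70 mm diameter, 85 mm high, to the left or right of the work. Origin: centre of its underside.
There are look-alikes about, which are no part of the job. What is shaped like the white_sleeve but green is not meant.

How it is judged:
By the outcome, as a careful person would: the job done as asked, in the order asked, and still so for the second after the job is handed in, with the robot touching nothing.
It also fails if it takes over 112 s, if anything falls off the work surface, if the arm or the gripper's body presses on something with over 40 N, if the wrist force passes 120 N, or if a joint passes its speed limit or range.

## Working session

There is one attempt and no reset: what is moved stays moved. The work goes in short steps, Python scripts to look and compute and a tool call to move; the robot and the scene stay as the last step left them, time stands still between calls to the robot, and variables do not carry over. Pictures are saved under pics/ and viewed, at most 14 in all, crops included, and the job is handed in when it is done.

Besides the shell and the picture viewer there is one more tool, called after ">>>" as a command line: name --argument value ..., lists and objects as JSON in quotes. servo_tool: Moves the arm, as the interface text tells. Its arguments: {"type":"object","properties":{"targets":{"type":"array","items":{"type":"object","properties":{"x":{"type":"number"},"y":{"type":"number"},"z":{"type":"number"},"rx":{"type":"number"},"ry":{"type":"number"},"rz":{"type":"number"},"fingers":{"type":"number"}}}},"grip_force":{"type":"number"}},"required":["targets"]}

```bash
mkdir -p pics; ls; python3 - <<'E'
from rig import env
import cv2,numpy as np
for n in("scene","top"):
    c=env.read_camera(n);cv2.imwrite(f"pics/{n}0.png",c["img"][:,:,::-1]);print(n,c["fx"],c["fy"],c["cx"],c["cy"],np.round(c["extrinsics"],4).tolist())
s=env.sense();print(s["clock"],s["ee_pos"],np.round(s["eef_rot"],3).tolist(),s["width"],s["wrist_force"])
E
```

```text
pics
scene 439.4681411689199 439.4681411689199 314.43226376090263 201.10439412444808 [[0.4079, 0.5961, -0.6916, 1307.4085], [0.913, -0.2716, 0.3045, -354.619], [-0.0063, -0.7556, -0.655, 818.8055], [0.0, 0.0, 0.0, 1.0]]
top 429.11043102541845 429.11043102541845 315.239437200029 194.3006745313147 [[0.0036, -0.9938, 0.1107, 372.3596], [-0.9999, -0.0054, -0.0156, 0.1924], [0.0161, -0.1107, -0.9937, 1290.3922], [0.0, 0.0, 0.0, 1.0]]
0.1 [ 225.14386195 -582.67097722  229.84341878] [[0.933, 0.36, -0.001], [0.36, -0.933, 0.001], [-0.0, -0.001, -1.0]] 86.92597833676604 [-0.80195667  0.71453386 -0.8458191 ]
```

View pics/scene0.png

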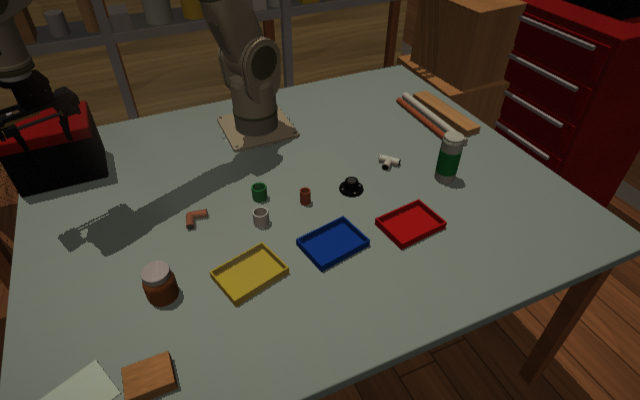

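View pics/top0.png

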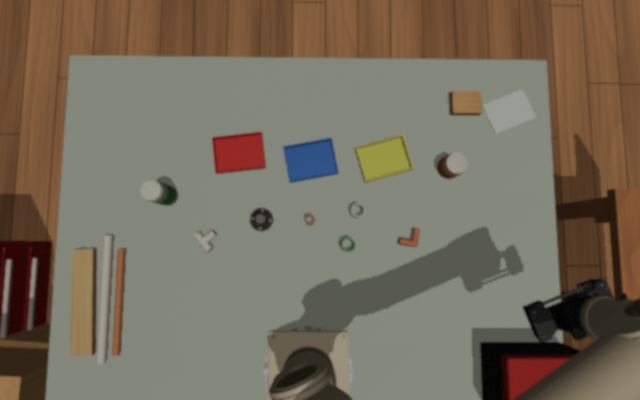

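The scene view shows the elbow (196,217), white sleeve (261,217), green decoy (259,192), copper sleeve (305,196), flange (351,186) and tee (389,162). The trays are yellow (249,273), blue (333,243) and red (410,223). I'll enlarge both views.

```bash
python3 - <<'E'
import cv2
a=cv2.imread("pics/top0.png")[125:265,185:435];cv2.imwrite("pics/topc.png",cv2.resize(a,None,fx=3.2,fy=3.2,interpolation=cv2.INTER_CUBIC))
a=cv2.imread("pics/scene0.png")[140:310,180:450];a=cv2.convertScaleAbs(a,alpha=1.4);cv2.imwrite("pics/scenec.png",cv2.resize(a,None,fx=2.9,fy=2.9,interpolation=cv2.INTER_CUBIC))
E
```

```text
(no output)
```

View pics/topc.png

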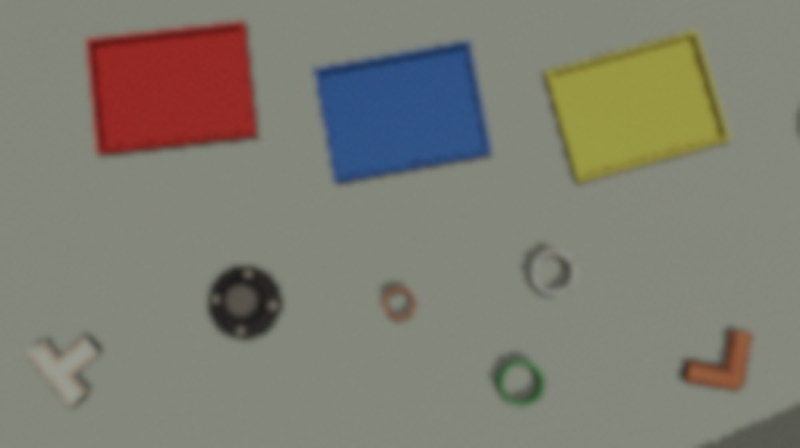

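View pics/scenec.png

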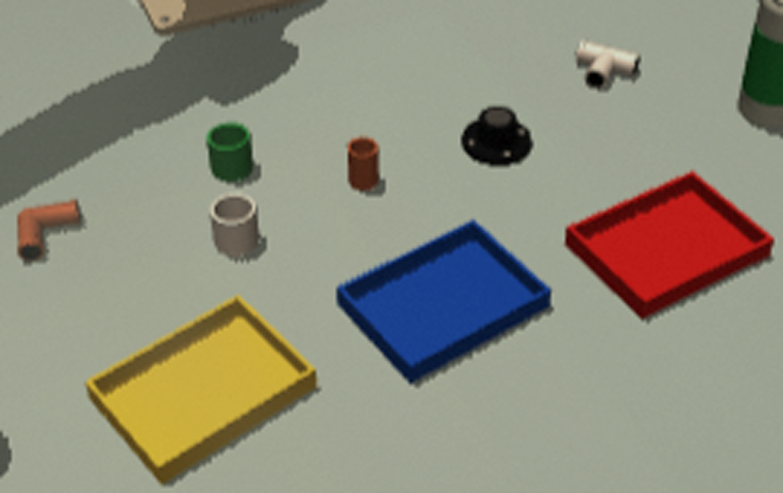

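The top crop shows the tray corners and fittings clearly, and the scene crop gives the second ray. I'll triangulate the points I read off.

```bash
cat > h.py <<'E'
import numpy as np,cv2
K={'top':(429.11043,315.23944,194.30067,np.array([[0.0036,-0.9938,0.1107,372.3596],[-0.9999,-0.0054,-0.0156,0.1924],[0.0161,-0.1107,-0.9937,1290.3922]])),
'scene':(439.46814,314.43226,201.10439,np.array([[0.4079,0.5961,-0.6916,1307.4085],[0.913,-0.2716,0.3045,-354.619],[-0.0063,-0.7556,-0.655,818.8055]]))}
def ray(n,u,v):
    f,cx,cy,E=K[n];d=E[:,:3]@[(u-cx)/f,(v-cy)/f,1];return E[:,3],d/np.linalg.norm(d)
def tri(t,s):
    A=0;b=0
    for n,p in(('top',t),('scene',s)):
        o,d=ray(n,*p);M=np.eye(3)-np.outer(d,d);A=A+M;b=b+M@o
    x=np.linalg.solve(A,b);r=[np.linalg.norm(np.cross(ray(n,*p)[1],x-ray(n,*p)[0])) for n,p in(('top',t),('scene',s))]
    return x,max(r)
def plane(n,p,z):
    o,d=ray(n,*p);return (o+d*(z-o[2])/d[2])[:2]
T=lambda p:((p[0]+.5)/3.2-.5+185,(p[1]+.5)/3.2-.5+125)
S=lambda p:((p[0]+.5)/2.9-.5+180,(p[1]+.5)/2.9-.5+140)
E
cat > m.py <<'E'
from h import *
P={'red':[((88,40),(772,242)),((99,154),(693,173)),((257,137),(567,232)),((245,23),(645,303))],
'blue':[((315,70),(550,292)),((337,183),(474,222)),((490,156),(338,291)),((469,42),(411,366))],
'yellow':[((545,72),(316,373)),((579,183),(238,298)),((729,142),(88,382)),((695,33),(163,467))]}
H=22
for k,v in P.items():
    X=[tri(T(a),S(b)) for a,b in v];z=[round(x[0][2],1) for x in X]
    for nm,i,F in(('top',0,T),('scene',1,S)):
        q=np.array([plane(nm,F(p[i]),H) for p in v]);c=q.mean(0);ey=(q[0]-q[3]+q[1]-q[2]);ex=(q[0]-q[1]+q[3]-q[2])
        print(k,nm,c.round(1),'yaw',np.degrees(np.arctan2(ex[1],ex[0])).round(1),np.degrees(np.arctan2(-ey[0],ey[1])).round(1),'size',np.linalg.norm(ex)/2,np.linalg.norm(ey)/2)
    print('  tri z',z,'c',np.mean([x[0] for x in X],0).round(1))
Q={'flange hub':((242,300),(498,117),34),'flange disc':((245,302),(497,143),8),'csleeve':((398,302),(363,145),44),'wsleeve':((549,270),(234,207),42),
'elb corner':((738,383),(27,213),22),'elb e1':((743,330),(32,251),22),'elb e2':((685,371),(76,210),22),
'tee r1':((37,350),(636,65),24),'tee r2':((75,400),(580,52),24),'tee b':((97,345),(597,78),24)}
for k,(a,b,h) in Q.items():
    x,r=tri(T(a),S(b));print(k,x.round(1),'res',round(r,1),'| top@h',plane('top',T(a),h).round(1),'scene@h',plane('scene',S(b),h).round(1))
E
python3 m.py
```

```text
red top [639.4 210.8] yaw 7.0 6.7 size 109.38720211887888 147.8082426650933
red scene [643.4 213.1] yaw 7.0 7.4 size 107.75795366283629 149.18385245630913
  tri z [np.float64(19.6), np.float64(21.4), np.float64(16.4), np.float64(20.7)] c [640.8 212.9  19.5]
blue top [617.7  -5.3] yaw 10.8 10.7 size 109.88734378814931 146.36220958125497
blue scene [621.   -2.9] yaw 11.2 10.8 size 106.84477930058694 148.31035946713078
  tri z [np.float64(20.6), np.float64(20.8), np.float64(16.8), np.float64(22.2)] c [618.8  -3.7  20.1]
yellow top [ 624.2 -225.6] yaw 16.3 15.4 size 109.27303239659032 147.35640926682862
yellow scene [ 627.7 -223.3] yaw 16.4 15.3 size 110.14111410859235 145.37988376417496
  tri z [np.float64(18.9), np.float64(19.6), np.float64(20.6), np.float64(20.1)] c [ 625.1 -224.4   19.8]
flange hub [441.  141.8  36.9] res 1.4 | top@h [440.6 140.8] scene@h [438.2 145.1]
flange disc [441.  142.7   3.3] res 1.4 | top@h [440.1 140.9] scene@h [446.3 141.1]
csleeve [438.8  -1.2  48.3] res 0.4 | top@h [438.9  -1.6] scene@h [434.    1.1]
wsleeve [ 468.3 -139.6   45.1] res 0.7 | top@h [ 468.8 -139.3] scene@h [ 464.7 -139.4]
elb corner [ 367.4 -313.5   19.7] res 2.3 | top@h [ 366.8 -315.2] scene@h [ 371.2 -311.5]
elb e1 [ 416.3 -320.    16.4] res 2.3 | top@h [ 415.6 -320.9] scene@h [ 423.7 -318.1]
elb e2 [ 377.6 -268.1   14.7] res 0.2 | top@h [ 377.7 -266.4] scene@h [ 386.  -269.1]
tee r1 [395.7 333.1  12.8] res 2.1 | top@h [394.6 328.3] scene@h [408.8 325.7]
tee r2 [348.9 294.6  11.5] res 0.5 | top@h [349.3 292.2] scene@h [363.7 284. ]
tee b [401.2 279.   15.5] res 3.8 | top@h [399.3 273.7] scene@h [411.6 276.2]
```

```bash
cat >> h.py <<'E'
def go(x,y,z,ang):
    from rig import env
    s=env.sense();R=np.array(s['eef_rot']);d=R.T@(np.array([x,y,z])-s['ee_pos'])/1000
    a=np.degrees(np.arctan2(R[1,1],R[0,1]));da=(ang-a+90)%180-90
    tilt=np.degrees(np.cross(R[:,2],[0,0,-1]));tt=R.T@tilt
    print('pos',np.round(s['ee_pos'],1),'ang',round(a,1),'tilt',tt.round(2),'-> xyz',d.round(4),'rz',round(-da,1),'w',round(s['width'],1),'t',round(s['clock'],2),'j7',np.round(s['joints'],0))
def tray(k,u,v):
    cx,cy,a={'red':(641.2,212.2,7.0),'blue':(619.2,-4,10.9),'yellow':(625.8,-224.5,15.9)}[k];a=np.radians(a)
    return np.round([cx+u*np.cos(a)-v*np.sin(a),cy+u*np.sin(a)+v*np.cos(a)],1)
E
python3 - <<'E'
from h import *
print('can',plane('top',(152,190),150),plane('scene',(453,140),150),'jar',plane('top',(457,163),85),plane('scene',(157,272),85),'green',plane('top',T((520,382)),42))
print('red tee grip',tray('red',0,23),'sleeve',tray('red',0,-42),'blue elbow origin',tray('blue',0,-18),'grip',tray('blue',15,-35),'sleeve',tray('blue',0,43))
go(401,-318,100,80)
E
```

```text
can [508.57275153 416.77654206] [524.76715644 408.96256961] jar [ 599.07489741 -424.67664964] [ 604.93718835 -417.50209465] green [ 367.13674781 -112.30884748]
red tee grip [638.4 235. ] sleeve [646.3 170.5] blue elbow origin [622.6 -21.7] grip [640.5 -35.5] sleeve [611.1  38.2]
pos [ 225.1 -582.7  229.8] ang -68.9 tilt [-0.07  0.    0.  ] -> xyz [ 0.2594 -0.1833  0.1301] rz 31.1 w 86.9 t 0.1 j7 [68. 19. -4. 84.  1. 77. -5.]
```

>>> servo_tool --targets '[{"x": 0.03, "y": -0.02, "z": 0.015, "rz": 6, "fingers": 0}, {"x": 0.06, "y": -0.04, "z": 0.03, "rz": 12}, {"x": 0.09, "y": -0.06, "z": 0.045, "rz": 18}, {"x": 0.12, "y": -0.085, "z": 0.06, "rz": 24}, {"x": 0.15, "y": -0.106, "z": 0.075, "rz": 31}, {"x": 0.18, "y": -0.127, "z": 0.09, "rz": 31}, {"x": 0.21, "y": -0.148, "z": 0.105, "rz": 31}, {"x": 0.24, "y": -0.169, "z": 0.12, "rz": 31}, {"x": 0.2594, "y": -0.1833, "z": 0.13, "rz": 31}, {"x": 0.2594, "y": -0.1833, "z": 0.13, "rz": 31}]'

```text
validation failed for argument at $.ta...
```

```bash
python3 - <<'E'
from h import *
go(401,-318,11,80)
from rig import env
for n in("scene","top"):
    c=env.read_camera(n);cv2.imwrite(f"pics/{n}1.png",c["img"][:,:,::-1])
a=cv2.imread("pics/scene1.png")[130:280,100:300];b=cv2.imread("pics/top1.png")[160:310,330:530]
cv2.imwrite("pics/p1.png",cv2.resize(np.hstack([a,b]),None,fx=2,fy=2,interpolation=cv2.INTER_CUBIC))
E
```

```text
pos [ 225.1 -582.7  229.8] ang -68.9 tilt [-0.07  0.    0.  ] -> xyz [ 0.2595 -0.1832  0.2191] rz 31.1 w 86.9 t 0.1 j7 [68. 19. -4. 84.  1. 77. -5.]
```

View pics/p1.png

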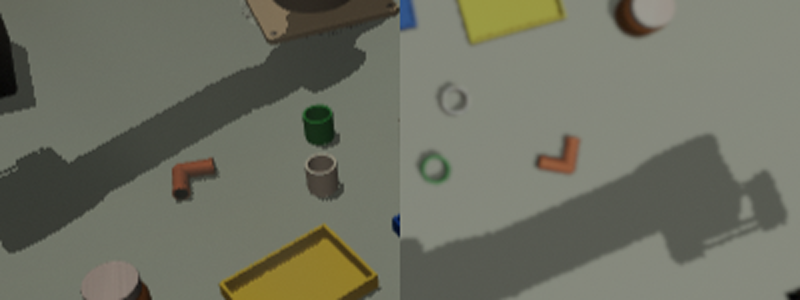

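The arm hasn't moved: the call was refused, and the picture shows the same scene as before. The rows probably need every field.

>>> servo_tool --targets '[{"x": 0.03, "y": -0.02, "z": 0.015, "rx": 0, "ry": 0, "rz": 6, "fingers": 0}, {"x": 0.06, "y": -0.04, "z": 0.03, "rx": 0, "ry": 0, "rz": 12, "fingers": 0}, {"x": 0.09, "y": -0.06, "z": 0.045, "rx": 0, "ry": 0, "rz": 18, "fingers": 0}, {"x": 0.12, "y": -0.085, "z": 0.06, "rx": 0, "ry": 0, "rz": 24, "fingers": 0}, {"x": 0.15, "y": -0.106, "z": 0.075, "rx": 0, "ry": 0, "rz": 31, "fingers": 0}, {"x": 0.18, "y": -0.127, "z": 0.09, "rx": 0, "ry": 0, "rz": 31, "fingers": 0}, {"x": 0.21, "y": -0.148, "z": 0.105, "rx": 0, "ry": 0, "rz": 31, "fingers": 0}, {"x": 0.24, "y": -0.169, "z": 0.12, "rx": 0, "ry": 0, "rz": 31, "fingers": 0}, {"x": 0.26, "y": -0.183, "z": 0.13, "rx": 0, "ry": 0, "rz": 31, "fingers": 0}, {"x": 0.26, "y": -0.183, "z": 0.13, "rx": 0, "ry": 0, "rz": 31, "fingers": 0}]'

```text
clock: 1.03
ee_pos: [404.2, -312.5, 98.5]
eef_rot: [[0.986, -0.164, -0.001], [-0.164, -0.986, 0.004], [-0.002, -0.003, -1.0]]
wrist_force: [0.6, 0.3, 0.4]
width: 87.0
finger_force: 0.0
```

```bash
python3 - <<'E'
from h import *
go(401,-318,11,80)
from rig import env
for n in("scene","top"):
    c=env.read_camera(n);cv2.imwrite(f"pics/{n}1.png",c["img"][:,:,::-1])
a=cv2.imread("pics/scene1.png")[130:280,100:300];b=cv2.imread("pics/top1.png")[160:310,330:530]
cv2.imwrite("pics/p2.png",cv2.resize(np.hstack([a,b]),None,fx=2,fy=2,interpolation=cv2.INTER_CUBIC))
E
```

```text
pos [ 404.2 -312.5   98.5] ang -99.4 tilt [-0.19  0.11  0.  ] -> xyz [-0.0021  0.0062  0.0875] rz 0.6 w 87.0 t 1.03 j7 [ 44.  12. -12. 109.   3.  59. -69.]
```

```bash
python3 - <<'E'
from h import *
go(401,-318,11,80)
E
```

```text
pos [ 402.1 -317.8  100.2] ang -99.7 tilt [-0.02  0.04  0.  ] -> xyz [-0.001   0.0004  0.0892] rz 0.3 w 87.4 t 1.13 j7 [ 44.  12. -12. 109.   3.  59. -69.]
```

View pics/p2.png

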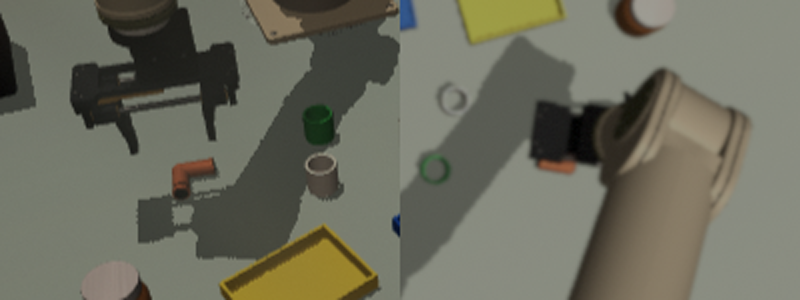

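The picture shows the open fingers straddling the elbow's x arm, with tips at crop (134,150) and (212,138) and the elbow between them. Next: descend, close and lift.

>>> servo_tool --targets '[{"x": -0.001, "y": 0, "z": 0.025, "rx": 0, "ry": 0, "rz": 0, "fingers": 0}, {"x": -0.001, "y": 0, "z": 0.05, "rx": 0, "ry": 0, "rz": 0, "fingers": 0}, {"x": -0.001, "y": 0, "z": 0.07, "rx": 0, "ry": 0, "rz": 0, "fingers": 0}, {"x": -0.001, "y": 0, "z": 0.082, "rx": 0, "ry": 0, "rz": 0, "fingers": 0}, {"x": -0.001, "y": 0, "z": 0.089, "rx": 0, "ry": 0, "rz": 0, "fingers": 0}, {"x": -0.001, "y": 0, "z": 0.089, "rx": 0, "ry": 0, "rz": 0, "fingers": 0}, {"x": -0.001, "y": 0, "z": 0.089, "rx": 0, "ry": 0, "rz": 0, "fingers": 1}, {"x": -0.001, "y": 0, "z": 0.089, "rx": 0, "ry": 0, "rz": 0, "fingers": 1}, {"x": -0.001, "y": 0, "z": 0.089, "rx": 0, "ry": 0, "rz": 0, "fingers": 1}, {"x": -0.001, "y": 0, "z": 0.089, "rx": 0, "ry": 0, "rz": 0, "fingers": 1}]' --grip_force 25

```text
clock: 1.97
ee_pos: [401.4, -318.8, 12.5]
eef_rot: [[0.985, -0.171, 0.001], [-0.171, -0.985, -0.001], [0.001, 0.001, -1.0]]
wrist_force: [0.7, 0.1, 0.7]
width: 68.0
finger_force: 0.0
```

>>> servo_tool --targets '[{"x": 0, "y": 0, "z": 0, "rx": 0, "ry": 0, "rz": 0, "fingers": 1}, {"x": 0, "y": 0, "z": 0, "rx": 0, "ry": 0, "rz": 0, "fingers": 1}, {"x": 0, "y": 0, "z": 0, "rx": 0, "ry": 0, "rz": 0, "fingers": 1}, {"x": 0, "y": 0, "z": 0, "rx": 0, "ry": 0, "rz": 0, "fingers": 1}, {"x": 0, "y": 0, "z": 0, "rx": 0, "ry": 0, "rz": 0, "fingers": 1}, {"x": 0, "y": 0, "z": 0, "rx": 0, "ry": 0, "rz": 0, "fingers": 1}, {"x": 0, "y": 0, "z": 0, "rx": 0, "ry": 0, "rz": 0, "fingers": 1}, {"x": 0, "y": 0, "z": 0, "rx": 0, "ry": 0, "rz": 0, "fingers": 1}, {"x": 0, "y": 0, "z": 0, "rx": 0, "ry": 0, "rz": 0, "fingers": 1}, {"x": 0, "y": 0, "z": 0, "rx": 0, "ry": 0, "rz": 0, "fingers": 1}]'

```text
clock: 2.8
ee_pos: [400.9, -318.4, 11.5]
eef_rot: [[0.985, -0.171, 0.0], [-0.171, -0.985, -0.0], [0.0, 0.0, -1.0]]
wrist_force: [0.3, -0.1, -0.5]
width: 21.4
finger_force: 25.0
```

>>> servo_tool --targets '[{"x": 0, "y": 0, "z": 0, "rx": 0, "ry": 0, "rz": 0, "fingers": 1}, {"x": 0, "y": 0, "z": 0, "rx": 0, "ry": 0, "rz": 0, "fingers": 1}, {"x": 0, "y": 0, "z": 0, "rx": 0, "ry": 0, "rz": 0, "fingers": 1}, {"x": 0, "y": 0, "z": 0, "rx": 0, "ry": 0, "rz": 0, "fingers": 1}, {"x": 0, "y": 0, "z": -0.01, "rx": 0, "ry": 0, "rz": 0, "fingers": 1}, {"x": 0, "y": 0, "z": -0.03, "rx": 0, "ry": 0, "rz": 0, "fingers": 1}, {"x": 0, "y": 0, "z": -0.05, "rx": 0, "ry": 0, "rz": 0, "fingers": 1}, {"x": 0, "y": 0, "z": -0.07, "rx": 0, "ry": 0, "rz": 0, "fingers": 1}, {"x": 0, "y": 0, "z": -0.09, "rx": 0, "ry": 0, "rz": 0, "fingers": 1}, {"x": 0, "y": 0, "z": -0.09, "rx": 0, "ry": 0, "rz": 0, "fingers": 1}]'

```text
clock: 3.63
ee_pos: [402.7, -319.7, 106.1]
eef_rot: [[0.985, -0.171, 0.005], [-0.171, -0.985, -0.004], [0.006, 0.003, -1.0]]
wrist_force: [-0.2, -0.2, -1.8]
width: 21.3
finger_force: 25.0
```

```bash
python3 - <<'E'
from h import *
from rig import env
go(640.5,-35.5,100,100.9)
c=env.read_camera('scene');cv2.imwrite("pics/p3.png",cv2.resize(c["img"][130:330,100:360,::-1],None,fx=2.5,fy=2.5,interpolation=cv2.INTER_CUBIC))
go(640.5,-35.5,100,100.9)
E
```

```text
pos [ 402.7 -319.7  106.1] ang -99.9 tilt [ 0.17 -0.32  0.  ] -> xyz [ 0.1855 -0.3208  0.0062] rz -20.8 w 21.3 t 3.63 j7 [ 44.  12. -12. 109.   3.  59. -69.]
pos [ 402.1 -319.3  104.1] ang -99.9 tilt [ 0.12 -0.22  0.  ] -> xyz [ 0.1862 -0.3205  0.0041] rz -20.8 w 20.7 t 3.68 j7 [ 44.  12. -12. 109.   3.  59. -69.]
```

View pics/p3.png

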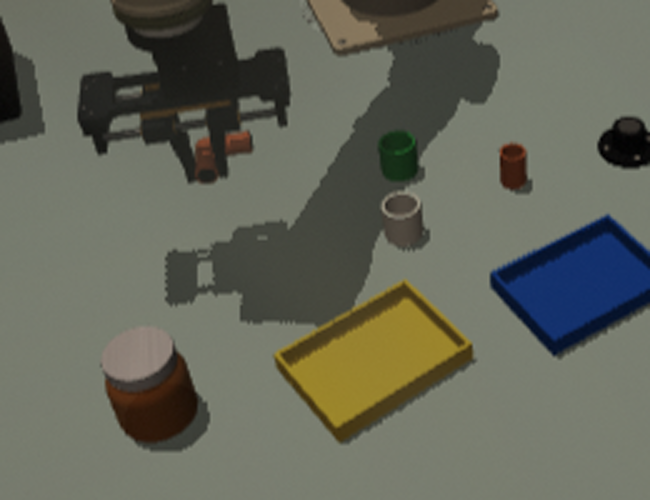

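The elbow is held level between the fingers, crop (222,150). Moving it over the blue tray.

>>> servo_tool --targets '[{"x": 0.02, "y": -0.034, "z": 0, "rx": 0, "ry": 0, "rz": -3, "fingers": 1}, {"x": 0.04, "y": -0.068, "z": 0, "rx": 0, "ry": 0, "rz": -6, "fingers": 1}, {"x": 0.06, "y": -0.102, "z": 0, "rx": 0, "ry": 0, "rz": -9, "fingers": 1}, {"x": 0.08, "y": -0.137, "z": 0, "rx": 0, "ry": 0, "rz": -12, "fingers": 1}, {"x": 0.1, "y": -0.171, "z": 0, "rx": 0, "ry": 0, "rz": -15, "fingers": 1}, {"x": 0.12, "y": -0.206, "z": 0, "rx": 0, "ry": 0, "rz": -18, "fingers": 1}, {"x": 0.14, "y": -0.24, "z": 0, "rx": 0, "ry": 0, "rz": -21, "fingers": 1}, {"x": 0.16, "y": -0.275, "z": 0, "rx": 0, "ry": 0, "rz": -21, "fingers": 1}, {"x": 0.175, "y": -0.302, "z": 0, "rx": 0, "ry": 0, "rz": -21, "fingers": 1}, {"x": 0.186, "y": -0.321, "z": 0, "rx": 0, "ry": 0, "rz": -21, "fingers": 1}]'

```text
clock: 4.52
ee_pos: [639.9, -30.1, 100.4]
eef_rot: [[0.981, 0.196, -0.001], [0.196, -0.981, 0.002], [-0.001, -0.002, -1.0]]
wrist_force: [-0.2, 0.1, -0.2]
width: 21.4
finger_force: 25.0
```

>>> servo_tool --targets '[{"x": 0, "y": 0, "z": 0, "rx": 0, "ry": 0, "rz": 0, "fingers": 1}, {"x": 0, "y": 0, "z": 0, "rx": 0, "ry": 0, "rz": 0, "fingers": 1}, {"x": 0, "y": 0, "z": 0, "rx": 0, "ry": 0, "rz": 0, "fingers": 1}]'

```text
clock: 4.77
ee_pos: [638.3, -34.9, 100.6]
eef_rot: [[0.981, 0.193, -0.002], [0.193, -0.981, -0.001], [-0.002, 0.0, -1.0]]
wrist_force: [0.5, -1.0, -1.6]
width: 21.4
finger_force: 25.0
```

```bash
python3 - <<'E'
from h import *
go(640.5,-35.5,17,100.9)
E
```

```text
pos [638.3 -34.9 100.6] ang -78.9 tilt [0.01 0.11 0.  ] -> xyz [0.0022 0.001  0.0836] rz 0.2 w 21.4 t 4.77 j7 [ 17.  28. -23.  89.  12.  65. -88.]
```

>>> servo_tool --targets '[{"x": 0.002, "y": 0.001, "z": 0.025, "rx": 0, "ry": 0, "rz": 0, "fingers": 1}, {"x": 0.002, "y": 0.001, "z": 0.05, "rx": 0, "ry": 0, "rz": 0, "fingers": 1}, {"x": 0.002, "y": 0.001, "z": 0.068, "rx": 0, "ry": 0, "rz": 0, "fingers": 1}, {"x": 0.002, "y": 0.001, "z": 0.078, "rx": 0, "ry": 0, "rz": 0, "fingers": 1}, {"x": 0.002, "y": 0.001, "z": 0.083, "rx": 0, "ry": 0, "rz": 0, "fingers": 1}, {"x": 0.002, "y": 0.001, "z": 0.085, "rx": 0, "ry": 0, "rz": 0, "fingers": 1}, {"x": 0.002, "y": 0.001, "z": 0.085, "rx": 0, "ry": 0, "rz": 0, "fingers": 1}, {"x": 0.002, "y": 0.001, "z": 0.085, "rx": 0, "ry": 0, "rz": 0, "fingers": 1}]'

```text
clock: 5.43
ee_pos: [642.0, -34.9, 17.8]
eef_rot: [[0.981, 0.193, 0.002], [0.193, -0.981, -0.0], [0.002, 0.001, -1.0]]
wrist_force: [-1.0, 0.4, -0.5]
width: 21.2
finger_force: 25.0
```

```bash
python3 - <<'E'
from h import *
go(640.5,-35.5,15.5,100.9)
E
```

```text
pos [642.  -34.9  17.8] ang -78.9 tilt [ 0.03 -0.1   0.  ] -> xyz [-0.0016  0.0003  0.0023] rz 0.2 w 21.2 t 5.43 j7 [ 16.  34. -22.  92.  15.  57. -90.]
```

>>> servo_tool --targets '[{"x": 0, "y": 0, "z": 0.001, "rx": 0, "ry": 0, "rz": 0, "fingers": 1}, {"x": 0, "y": 0, "z": 0.001, "rx": 0, "ry": 0, "rz": 0, "fingers": 1}, {"x": 0, "y": 0, "z": 0.001, "rx": 0, "ry": 0, "rz": 0, "fingers": 0.64}, {"x": 0, "y": 0, "z": 0.001, "rx": 0, "ry": 0, "rz": 0, "fingers": 0.64}, {"x": 0, "y": 0, "z": 0.001, "rx": 0, "ry": 0, "rz": 0, "fingers": 0.64}, {"x": 0, "y": 0, "z": 0.001, "rx": 0, "ry": 0, "rz": 0, "fingers": 0.64}]'

```text
clock: 5.93
ee_pos: [641.5, -34.6, 15.8]
eef_rot: [[0.981, 0.193, 0.0], [0.193, -0.981, -0.0], [0.0, 0.0, -1.0]]
wrist_force: [-0.2, -0.3, -0.9]
width: 30.7
finger_force: 0.0
```

>>> servo_tool --targets '[{"x": 0, "y": 0, "z": -0.01, "rx": 0, "ry": 0, "rz": 0, "fingers": 0.64}, {"x": 0, "y": 0, "z": -0.03, "rx": 0, "ry": 0, "rz": 0, "fingers": 0.64}, {"x": 0, "y": 0, "z": -0.055, "rx": 0, "ry": 0, "rz": 0, "fingers": 0.3}, {"x": 0, "y": 0, "z": -0.08, "rx": 0, "ry": 0, "rz": 0, "fingers": 0}, {"x": 0, "y": 0, "z": -0.105, "rx": 0, "ry": 0, "rz": 0, "fingers": 0}, {"x": 0, "y": 0, "z": -0.105, "rx": 0, "ry": 0, "rz": 0, "fingers": 0}, {"x": 0, "y": 0, "z": -0.105, "rx": 0, "ry": 0, "rz": 0, "fingers": 0}]'

```text
clock: 6.52
ee_pos: [642.4, -34.6, 123.0]
eef_rot: [[0.981, 0.193, 0.004], [0.193, -0.981, -0.0], [0.004, 0.001, -1.0]]
wrist_force: [-0.0, -0.3, -0.9]
width: 57.1
finger_force: 0.0
```

```bash
python3 - <<'E'
from h import *
go(437.5,-0.5,110,100.9)
E
```

```text
pos [642.4 -34.6 123. ] ang -78.9 tilt [ 0.06 -0.21  0.  ] -> xyz [-0.1945 -0.073   0.0122] rz 0.2 w 57.1 t 6.52 j7 [ 17.  27. -24.  87.  12.  68. -88.]
```

>>> servo_tool --targets '[{"x": -0.02, "y": -0.007, "z": 0, "rx": 0, "ry": 0, "rz": -7, "fingers": 0}, {"x": -0.04, "y": -0.015, "z": 0, "rx": 0, "ry": 0, "rz": -14, "fingers": 0}, {"x": -0.06, "y": -0.022, "z": 0, "rx": 0, "ry": 0, "rz": -21, "fingers": 0}, {"x": -0.08, "y": -0.03, "z": 0, "rx": 0, "ry": 0, "rz": -28, "fingers": 0}, {"x": -0.1, "y": -0.037, "z": 0, "rx": 0, "ry": 0, "rz": -35, "fingers": 0}, {"x": -0.12, "y": -0.045, "z": 0, "rx": 0, "ry": 0, "rz": -42, "fingers": 0}, {"x": -0.14, "y": -0.052, "z": 0.004, "rx": 0, "ry": 0, "rz": -49, "fingers": 0}, {"x": -0.16, "y": -0.06, "z": 0.008, "rx": 0, "ry": 0, "rz": -56, "fingers": 0}, {"x": -0.18, "y": -0.067, "z": 0.012, "rx": 0, "ry": 0, "rz": -63, "fingers": 0}, {"x": -0.194, "y": -0.073, "z": 0.012, "rx": 0, "ry": 0, "rz": -70, "fingers": 0}]'

```text
clock: 7.35
ee_pos: [434.1, -0.5, 107.0]
eef_rot: [[0.148, 0.989, -0.003], [0.989, -0.148, -0.0], [-0.001, -0.003, -1.0]]
wrist_force: [-0.2, -0.0, -0.2]
width: 87.0
finger_force: 0.0
```

>>> servo_tool --targets '[{"x": 0, "y": 0, "z": 0, "rx": 0, "ry": 0, "rz": -7, "fingers": 0}, {"x": 0, "y": 0, "z": 0, "rx": 0, "ry": 0, "rz": -14, "fingers": 0}, {"x": 0, "y": 0, "z": 0, "rx": 0, "ry": 0, "rz": -20, "fingers": 0}, {"x": 0, "y": 0, "z": 0, "rx": 0, "ry": 0, "rz": -20, "fingers": 0}, {"x": 0, "y": 0, "z": 0, "rx": 0, "ry": 0, "rz": -20, "fingers": 0}, {"x": 0, "y": 0, "z": 0, "rx": 0, "ry": 0, "rz": -20, "fingers": 0}]'

```text
clock: 7.85
ee_pos: [436.6, -0.4, 108.2]
eef_rot: [[-0.19, 0.982, -0.001], [0.982, 0.19, 0.0], [0.0, -0.001, -1.0]]
wrist_force: [0.0, -0.9, -0.5]
width: 86.9
finger_force: 0.0
```

```bash
python3 - <<'E'
from h import *
from rig import env
go(437.5,-0.5,26,10.9)
c=env.read_camera('scene');cv2.imwrite("pics/p4.png",cv2.resize(c["img"][100:290,190:440,::-1],None,fx=3,fy=3,interpolation=cv2.INTER_CUBIC))
E
```

```text
pos [ 4.366e+02 -4.000e-01  1.082e+02] ang 10.9 tilt [-0.03 -0.01  0.  ] -> xyz [-0.0002  0.0009  0.0822] rz 0.0 w 86.9 t 7.85 j7 [ 32.   5. -39. 117.   3.  59.   3.]
```

View pics/p4.png

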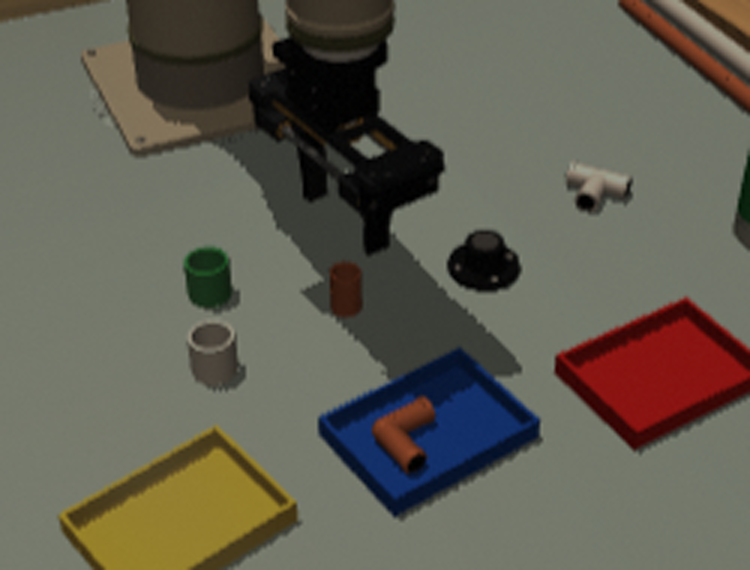

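The elbow lies flat in the blue tray at crop (405,435), and the copper sleeve at (346,290) is under the gripper. Now the sleeve.

>>> servo_tool --targets '[{"x": 0, "y": 0.001, "z": 0.025, "rx": 0, "ry": 0, "rz": 0, "fingers": 0}, {"x": 0, "y": 0.001, "z": 0.05, "rx": 0, "ry": 0, "rz": 0, "fingers": 0}, {"x": 0, "y": 0.001, "z": 0.068, "rx": 0, "ry": 0, "rz": 0, "fingers": 0}, {"x": 0, "y": 0.001, "z": 0.078, "rx": 0, "ry": 0, "rz": 0, "fingers": 0}, {"x": 0, "y": 0.001, "z": 0.082, "rx": 0, "ry": 0, "rz": 0, "fingers": 0.2}, {"x": 0, "y": 0.001, "z": 0.082, "rx": 0, "ry": 0, "rz": 0, "fingers": 0.3}, {"x": 0, "y": 0.001, "z": 0.082, "rx": 0, "ry": 0, "rz": 0, "fingers": 0.4}, {"x": 0, "y": 0.001, "z": 0.082, "rx": 0, "ry": 0, "rz": 0, "fingers": 1}, {"x": 0, "y": 0.001, "z": 0.082, "rx": 0, "ry": 0, "rz": 0, "fingers": 1}, {"x": 0, "y": 0.001, "z": 0.082, "rx": 0, "ry": 0, "rz": 0, "fingers": 1}]'

```text
clock: 8.73
ee_pos: [438.4, -0.4, 27.2]
eef_rot: [[-0.193, 0.981, 0.001], [0.981, 0.193, -0.0], [-0.001, 0.001, -1.0]]
wrist_force: [0.4, 1.0, 0.9]
width: 54.6
finger_force: 0.0
```

>>> servo_tool --targets '[{"x": 0, "y": 0, "z": 0, "rx": 0, "ry": 0, "rz": 0, "fingers": 1}, {"x": 0, "y": 0, "z": 0, "rx": 0, "ry": 0, "rz": 0, "fingers": 1}, {"x": 0, "y": 0, "z": 0, "rx": 0, "ry": 0, "rz": 0, "fingers": 1}, {"x": 0, "y": 0, "z": 0, "rx": 0, "ry": 0, "rz": 0, "fingers": 1}, {"x": 0, "y": 0, "z": 0, "rx": 0, "ry": 0, "rz": 0, "fingers": 1}, {"x": 0, "y": 0, "z": 0, "rx": 0, "ry": 0, "rz": 0, "fingers": 1}, {"x": 0, "y": 0, "z": 0, "rx": 0, "ry": 0, "rz": 0, "fingers": 1}, {"x": 0, "y": 0, "z": 0, "rx": 0, "ry": 0, "rz": 0, "fingers": 1}]'

```text
clock: 9.4
ee_pos: [437.9, -0.3, 26.6]
eef_rot: [[-0.193, 0.981, 0.0], [0.981, 0.193, -0.0], [-0.0, 0.0, -1.0]]
wrist_force: [-1.0, 0.4, 2.8]
width: 29.8
finger_force: 25.0
```

```bash
python3 - <<'E'
from h import *
go(611.1,38.2,90,10.9)
E
```

```text
pos [ 4.379e+02 -3.000e-01  2.660e+01] ang 11.1 tilt [0.   0.01 0.  ] -> xyz [ 0.0044  0.1774 -0.0634] rz 0.2 w 29.8 t 9.4 j7 [ 30.  13. -38. 121.  11.  49.  -3.]
```

>>> servo_tool --targets '[{"x": 0, "y": 0, "z": -0.015, "rx": 0, "ry": 0, "rz": 0, "fingers": 1}, {"x": 0, "y": 0, "z": -0.04, "rx": 0, "ry": 0, "rz": 0, "fingers": 1}, {"x": 0, "y": 0.02, "z": -0.06, "rx": 0, "ry": 0, "rz": 0, "fingers": 1}, {"x": 0.001, "y": 0.05, "z": -0.063, "rx": 0, "ry": 0, "rz": 0, "fingers": 1}, {"x": 0.002, "y": 0.085, "z": -0.063, "rx": 0, "ry": 0, "rz": 0, "fingers": 1}, {"x": 0.003, "y": 0.12, "z": -0.063, "rx": 0, "ry": 0, "rz": 0, "fingers": 1}, {"x": 0.004, "y": 0.15, "z": -0.063, "rx": 0, "ry": 0, "rz": 0, "fingers": 1}, {"x": 0.004, "y": 0.17, "z": -0.063, "rx": 0, "ry": 0, "rz": 0, "fingers": 1}, {"x": 0.004, "y": 0.177, "z": -0.063, "rx": 0, "ry": 0, "rz": 0, "fingers": 1}, {"x": 0.004, "y": 0.177, "z": -0.063, "rx": 0, "ry": 0, "rz": 0, "fingers": 1}]'

```text
clock: 10.23
ee_pos: [611.3, 38.5, 88.8]
eef_rot: [[-0.194, 0.981, -0.001], [0.981, 0.194, 0.001], [0.001, -0.0, -1.0]]
wrist_force: [-0.4, 0.4, -0.3]
width: 29.7
finger_force: 25.0
```

>>> servo_tool --targets '[{"x": 0, "y": 0, "z": 0, "rx": 0, "ry": 0, "rz": 0, "fingers": 1}, {"x": 0, "y": 0, "z": 0, "rx": 0, "ry": 0, "rz": 0, "fingers": 1}, {"x": 0, "y": 0, "z": 0.02, "rx": 0, "ry": 0, "rz": 0, "fingers": 1}, {"x": 0, "y": 0, "z": 0.04, "rx": 0, "ry": 0, "rz": 0, "fingers": 1}, {"x": 0, "y": 0, "z": 0.052, "rx": 0, "ry": 0, "rz": 0, "fingers": 1}, {"x": 0, "y": 0, "z": 0.057, "rx": 0, "ry": 0, "rz": 0, "fingers": 1}, {"x": 0, "y": 0, "z": 0.057, "rx": 0, "ry": 0, "rz": 0, "fingers": 1}, {"x": 0, "y": 0, "z": 0.057, "rx": 0, "ry": 0, "rz": 0, "fingers": 1}]'

```text
clock: 10.9
ee_pos: [610.9, 37.8, 33.3]
eef_rot: [[-0.193, 0.981, 0.001], [0.981, 0.193, -0.0], [-0.0, 0.001, -1.0]]
wrist_force: [0.6, 0.2, -0.6]
width: 30.1
finger_force: 25.0
```

```bash
python3 - <<'E'
from h import *
go(611.1,38.2,30.8,10.9)
E
```

```text
pos [610.9  37.8  33.3] ang 11.1 tilt [0.04 0.01 0.  ] -> xyz [0.0004 0.0003 0.0025] rz 0.2 w 30.1 t 10.9 j7 [ 19.  32. -34.  96.  21.  59. -11.]
```

>>> servo_tool --targets '[{"x": 0, "y": 0, "z": 0.001, "rx": 0, "ry": 0, "rz": 0, "fingers": 1}, {"x": 0, "y": 0, "z": 0.0015, "rx": 0, "ry": 0, "rz": 0, "fingers": 1}, {"x": 0, "y": 0, "z": 0.0015, "rx": 0, "ry": 0, "rz": 0, "fingers": 1}, {"x": 0, "y": 0, "z": 0.0015, "rx": 0, "ry": 0, "rz": 0, "fingers": 0.52}, {"x": 0, "y": 0, "z": 0.0015, "rx": 0, "ry": 0, "rz": 0, "fingers": 0.52}, {"x": 0, "y": 0, "z": 0.0015, "rx": 0, "ry": 0, "rz": 0, "fingers": 0.52}, {"x": 0, "y": 0, "z": 0.0015, "rx": 0, "ry": 0, "rz": 0, "fingers": 0.52}]'

```text
clock: 11.48
ee_pos: [610.8, 37.9, 31.1]
eef_rot: [[-0.193, 0.981, 0.0], [0.981, 0.193, -0.0], [-0.0, 0.0, -1.0]]
wrist_force: [0.7, -0.1, 0.8]
width: 41.1
finger_force: 0.0
```

>>> servo_tool --targets '[{"x": 0, "y": 0, "z": -0.01, "rx": 0, "ry": 0, "rz": 0, "fingers": 0.52}, {"x": 0, "y": 0, "z": -0.03, "rx": 0, "ry": 0, "rz": 0, "fingers": 0.52}, {"x": 0, "y": 0, "z": -0.055, "rx": 0, "ry": 0, "rz": 0, "fingers": 0.3}, {"x": 0, "y": 0, "z": -0.08, "rx": 0, "ry": 0, "rz": 0, "fingers": 0}, {"x": 0, "y": 0, "z": -0.085, "rx": 0, "ry": 0, "rz": 0, "fingers": 0}, {"x": 0, "y": 0, "z": -0.085, "rx": 0, "ry": 0, "rz": 0, "fingers": 0}]'

```text
clock: 11.98
ee_pos: [612.1, 38.1, 118.9]
eef_rot: [[-0.193, 0.981, 0.004], [0.981, 0.193, -0.0], [-0.001, 0.004, -1.0]]
wrist_force: [-0.4, -0.7, -0.8]
width: 60.9
finger_force: 0.0
```

```bash
python3 - <<'E'
from h import *
go(390,291,110,39.5)
E
```

```text
pos [612.1  38.1 118.9] ang 11.1 tilt [ 0.24  0.05 -0.  ] -> xyz [ 0.291  -0.1692  0.0079] rz -28.4 w 60.9 t 11.98 j7 [ 21.  27. -37.  92.  17.  67.  -9.]
```

>>> servo_tool --targets '[{"x": 0.03, "y": -0.017, "z": 0, "rx": 0, "ry": 0, "rz": -3, "fingers": 0}, {"x": 0.06, "y": -0.035, "z": 0, "rx": 0, "ry": 0, "rz": -6, "fingers": 0}, {"x": 0.09, "y": -0.052, "z": 0, "rx": 0, "ry": 0, "rz": -10, "fingers": 0}, {"x": 0.125, "y": -0.072, "z": 0, "rx": 0, "ry": 0, "rz": -14, "fingers": 0}, {"x": 0.16, "y": -0.093, "z": 0, "rx": 0, "ry": 0, "rz": -18, "fingers": 0}, {"x": 0.195, "y": -0.113, "z": 0, "rx": 0, "ry": 0, "rz": -22, "fingers": 0}, {"x": 0.23, "y": -0.134, "z": 0, "rx": 0, "ry": 0, "rz": -26, "fingers": 0}, {"x": 0.26, "y": -0.151, "z": 0.003, "rx": 0, "ry": 0, "rz": -28.5, "fingers": 0}, {"x": 0.28, "y": -0.163, "z": 0.006, "rx": 0, "ry": 0, "rz": -28.5, "fingers": 0}, {"x": 0.291, "y": -0.169, "z": 0.006, "rx": 0, "ry": 0, "rz": -28.5, "fingers": 0}]'

```text
clock: 12.82
ee_pos: [385.5, 292.7, 109.1]
eef_rot: [[-0.641, 0.767, -0.002], [0.767, 0.641, -0.0], [0.001, -0.001, -1.0]]
wrist_force: [0.7, 0.1, -0.8]
width: 87.2
finger_force: 0.0
```

>>> servo_tool --targets '[{"x": 0, "y": 0, "z": 0, "rx": 0, "ry": 0, "rz": 0, "fingers": 0}, {"x": 0, "y": 0, "z": 0, "rx": 0, "ry": 0, "rz": 0, "fingers": 0}, {"x": 0, "y": 0, "z": 0, "rx": 0, "ry": 0, "rz": 0, "fingers": 0}]'

```text
clock: 13.07
ee_pos: [389.4, 289.6, 109.6]
eef_rot: [[-0.637, 0.771, -0.0], [0.771, 0.637, -0.001], [-0.0, -0.001, -1.0]]
wrist_force: [0.6, 0.2, -0.2]
width: 86.7
finger_force: 0.0
```

```bash
python3 - <<'E'
from h import *
from rig import env
go(390,291,12,39.5)
c=env.read_camera('scene');cv2.imwrite("pics/p5.png",cv2.resize(c["img"][80:270,270:480,::-1],None,fx=3,fy=3,interpolation=cv2.INTER_CUBIC))
E
```

```text
pos [389.4 289.6 109.6] ang 39.6 tilt [-0.04  0.02  0.  ] -> xyz [0.0007 0.0014 0.0976] rz 0.1 w 86.7 t 13.07 j7 [  6.  15. -53. 110.  13.  61. -13.]
```

View pics/p5.png

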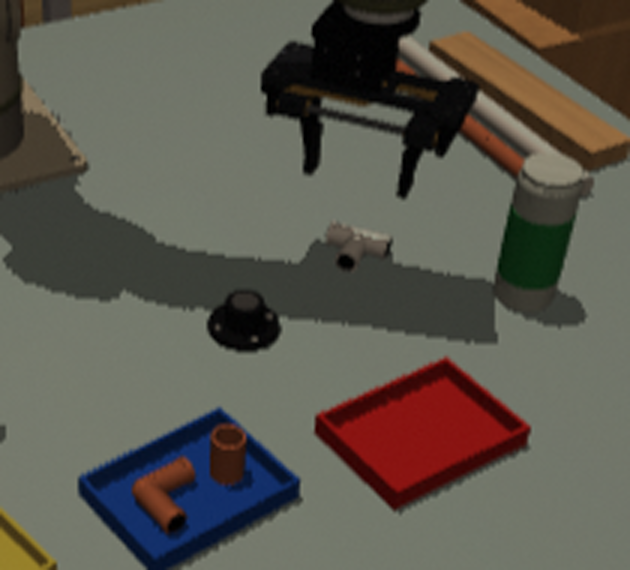

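Both copper pieces stand properly in the blue tray, and the fingers straddle the tee branch at crop (352,245). Descending to grip.

>>> servo_tool --targets '[{"x": 0.001, "y": 0.001, "z": 0.025, "rx": 0, "ry": 0, "rz": 0, "fingers": 0}, {"x": 0.001, "y": 0.001, "z": 0.055, "rx": 0, "ry": 0, "rz": 0, "fingers": 0}, {"x": 0.001, "y": 0.001, "z": 0.08, "rx": 0, "ry": 0, "rz": 0, "fingers": 0}, {"x": 0.001, "y": 0.001, "z": 0.092, "rx": 0, "ry": 0, "rz": 0, "fingers": 0}, {"x": 0.001, "y": 0.001, "z": 0.097, "rx": 0, "ry": 0, "rz": 0, "fingers": 0}, {"x": 0.001, "y": 0.001, "z": 0.098, "rx": 0, "ry": 0, "rz": 0, "fingers": 0.2}, {"x": 0.001, "y": 0.001, "z": 0.098, "rx": 0, "ry": 0, "rz": 0, "fingers": 1}, {"x": 0.001, "y": 0.001, "z": 0.098, "rx": 0, "ry": 0, "rz": 0, "fingers": 1}, {"x": 0.001, "y": 0.001, "z": 0.098, "rx": 0, "ry": 0, "rz": 0, "fingers": 1}, {"x": 0.001, "y": 0.001, "z": 0.098, "rx": 0, "ry": 0, "rz": 0, "fingers": 1}]'

```text
clock: 13.95
ee_pos: [389.5, 292.4, 12.9]
eef_rot: [[-0.638, 0.77, 0.002], [0.77, 0.638, 0.0], [-0.001, 0.001, -1.0]]
wrist_force: [0.7, 0.2, -0.4]
width: 61.7
finger_force: 0.0
```

>>> servo_tool --targets '[{"x": 0, "y": 0, "z": 0, "rx": 0, "ry": 0, "rz": 0, "fingers": 1}, {"x": 0, "y": 0, "z": 0, "rx": 0, "ry": 0, "rz": 0, "fingers": 1}, {"x": 0, "y": 0, "z": 0, "rx": 0, "ry": 0, "rz": 0, "fingers": 1}, {"x": 0, "y": 0, "z": 0, "rx": 0, "ry": 0, "rz": 0, "fingers": 1}, {"x": 0, "y": 0, "z": 0, "rx": 0, "ry": 0, "rz": 0, "fingers": 1}, {"x": 0, "y": 0, "z": 0, "rx": 0, "ry": 0, "rz": 0, "fingers": 1}, {"x": 0, "y": 0, "z": 0, "rx": 0, "ry": 0, "rz": 0, "fingers": 1}, {"x": 0, "y": 0, "z": 0, "rx": 0, "ry": 0, "rz": 0, "fingers": 1}, {"x": 0, "y": 0, "z": 0, "rx": 0, "ry": 0, "rz": 0, "fingers": 1}, {"x": 0, "y": 0, "z": 0, "rx": 0, "ry": 0, "rz": 0, "fingers": 1}]'

```text
clock: 14.78
ee_pos: [388.9, 292.1, 12.0]
eef_rot: [[-0.638, 0.77, 0.0], [0.77, 0.638, -0.0], [-0.0, -0.0, -1.0]]
wrist_force: [0.3, 0.1, 1.2]
width: 23.1
finger_force: 25.0
```

```bash
python3 - <<'E'
from h import *
go(638.4,235,90,7)
E
```

```text
pos [388.9 292.1  12. ] ang 39.6 tilt [-0.    0.01  0.  ] -> xyz [-0.2032  0.1557 -0.078 ] rz 32.6 w 23.1 t 14.78 j7 [  1.  24. -49. 115.  23.  51. -20.]
```

>>> servo_tool --targets '[{"x": 0, "y": 0, "z": -0.015, "rx": 0, "ry": 0, "rz": 0, "fingers": 1}, {"x": 0, "y": 0, "z": -0.045, "rx": 0, "ry": 0, "rz": 0, "fingers": 1}, {"x": -0.01, "y": 0.008, "z": -0.07, "rx": 0, "ry": 0, "rz": 2, "fingers": 1}, {"x": -0.035, "y": 0.027, "z": -0.078, "rx": 0, "ry": 0, "rz": 7, "fingers": 1}, {"x": -0.065, "y": 0.05, "z": -0.078, "rx": 0, "ry": 0, "rz": 13, "fingers": 1}, {"x": -0.095, "y": 0.073, "z": -0.078, "rx": 0, "ry": 0, "rz": 19, "fingers": 1}, {"x": -0.125, "y": 0.096, "z": -0.078, "rx": 0, "ry": 0, "rz": 25, "fingers": 1}, {"x": -0.155, "y": 0.119, "z": -0.078, "rx": 0, "ry": 0, "rz": 31, "fingers": 1}, {"x": -0.185, "y": 0.142, "z": -0.078, "rx": 0, "ry": 0, "rz": 32.5, "fingers": 1}, {"x": -0.203, "y": 0.156, "z": -0.078, "rx": 0, "ry": 0, "rz": 32.5, "fingers": 1}]'

```text
clock: 15.62
ee_pos: [641.9, 232.7, 89.4]
eef_rot: [[-0.119, 0.993, 0.001], [0.993, 0.119, -0.001], [-0.002, 0.001, -1.0]]
wrist_force: [-0.1, -0.7, -0.7]
width: 23.2
finger_force: 25.0
```

>>> servo_tool --targets '[{"x": 0, "y": 0, "z": 0, "rx": 0, "ry": 0, "rz": 0, "fingers": 1}, {"x": 0, "y": 0, "z": 0, "rx": 0, "ry": 0, "rz": 0, "fingers": 1}, {"x": 0, "y": 0, "z": 0, "rx": 0, "ry": 0, "rz": 0, "fingers": 1}]'

```text
clock: 15.87
ee_pos: [637.6, 236.0, 89.6]
eef_rot: [[-0.125, 0.992, -0.001], [0.992, 0.125, 0.0], [0.0, -0.001, -1.0]]
wrist_force: [-0.0, 0.4, -0.5]
width: 23.3
finger_force: 25.0
```

```bash
python3 - <<'E'
from h import *
from rig import env
go(638.4,235,16.5,7)
c=env.read_camera('scene');cv2.imwrite("pics/p6.png",cv2.resize(c["img"][120:270,310:500,::-1],None,fx=3,fy=3,interpolation=cv2.INTER_CUBIC))
E
```

```text
pos [637.6 236.   89.6] ang 7.2 tilt [-0.06 -0.03  0.  ] -> xyz [-0.0011  0.0007  0.0731] rz 0.2 w 23.3 t 15.87 j7 [  1.  37. -37.  82.  22.  69. -31.]
```

View pics/p6.png

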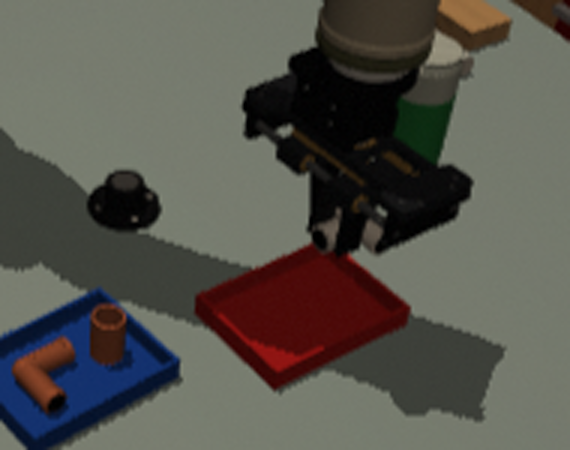

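The tee is held level over the red tray at crop (345,235). Lowering it.

>>> servo_tool --targets '[{"x": -0.001, "y": 0.001, "z": 0.025, "rx": 0, "ry": 0, "rz": 0, "fingers": 1}, {"x": -0.001, "y": 0.001, "z": 0.048, "rx": 0, "ry": 0, "rz": 0, "fingers": 1}, {"x": -0.001, "y": 0.001, "z": 0.064, "rx": 0, "ry": 0, "rz": 0, "fingers": 1}, {"x": -0.001, "y": 0.001, "z": 0.071, "rx": 0, "ry": 0, "rz": 0, "fingers": 1}, {"x": -0.001, "y": 0.001, "z": 0.073, "rx": 0, "ry": 0, "rz": 0, "fingers": 1}, {"x": -0.001, "y": 0.001, "z": 0.073, "rx": 0, "ry": 0, "rz": 0, "fingers": 1}, {"x": -0.001, "y": 0.001, "z": 0.073, "rx": 0, "ry": 0, "rz": 0, "fingers": 1}]'

```text
clock: 16.5
ee_pos: [640.0, 234.9, 18.1]
eef_rot: [[-0.124, 0.992, 0.001], [0.992, 0.124, 0.001], [0.0, 0.001, -1.0]]
wrist_force: [0.4, -0.3, -0.1]
width: 23.4
finger_force: 25.0
```

```bash
python3 - <<'E'
from h import *
go(638.4,235,16,7)
E
```

```text
pos [640.  234.9  18.1] ang 7.1 tilt [ 0.07 -0.02  0.  ] -> xyz [ 0.0002 -0.0015  0.0021] rz 0.1 w 23.4 t 16.5 j7 [  0.  41. -35.  84.  25.  62. -33.]
```

>>> servo_tool --targets '[{"x": 0, "y": 0, "z": 0.001, "rx": 0, "ry": 0, "rz": 0, "fingers": 1}, {"x": 0, "y": 0, "z": 0.001, "rx": 0, "ry": 0, "rz": 0, "fingers": 1}, {"x": 0, "y": 0, "z": 0.001, "rx": 0, "ry": 0, "rz": 0, "fingers": 0.56}, {"x": 0, "y": 0, "z": 0.001, "rx": 0, "ry": 0, "rz": 0, "fingers": 0.56}, {"x": 0, "y": 0, "z": 0.001, "rx": 0, "ry": 0, "rz": 0, "fingers": 0.56}, {"x": 0, "y": 0, "z": 0.001, "rx": 0, "ry": 0, "rz": 0, "fingers": 0.56}]'

```text
clock: 17.0
ee_pos: [639.7, 234.4, 16.2]
eef_rot: [[-0.124, 0.992, 0.0], [0.992, 0.124, -0.0], [-0.0, 0.0, -1.0]]
wrist_force: [0.2, -1.2, -1.1]
width: 36.3
finger_force: 0.0
```

>>> servo_tool --targets '[{"x": 0, "y": 0, "z": -0.01, "rx": 0, "ry": 0, "rz": 0, "fingers": 0.56}, {"x": 0, "y": 0, "z": -0.03, "rx": 0, "ry": 0, "rz": 0, "fingers": 0.56}, {"x": 0, "y": 0, "z": -0.055, "rx": 0, "ry": 0, "rz": 0, "fingers": 0.3}, {"x": 0, "y": 0, "z": -0.085, "rx": 0, "ry": 0, "rz": 0, "fingers": 0.15}, {"x": 0, "y": 0, "z": -0.1, "rx": 0, "ry": 0, "rz": 0, "fingers": 0.15}, {"x": 0, "y": 0, "z": -0.1, "rx": 0, "ry": 0, "rz": 0, "fingers": 0.15}]'

```text
clock: 17.5
ee_pos: [641.5, 235.6, 121.2]
eef_rot: [[-0.124, 0.992, 0.006], [0.992, 0.124, 0.002], [0.002, 0.007, -1.0]]
wrist_force: [0.1, -0.2, 0.4]
width: 57.3
finger_force: 0.0
```

```bash
python3 - <<'E'
from h import *
go(467.5,-139.3,115,7)
E
```

```text
pos [641.5 235.6 121.2] ang 7.1 tilt [ 0.38 -0.09  0.  ] -> xyz [-0.3505 -0.2192  0.0042] rz 0.1 w 57.3 t 17.5 j7 [  2.  35. -37.  80.  22.  72. -30.]
```

>>> servo_tool --targets '[{"x": -0.025, "y": -0.016, "z": 0, "rx": 0, "ry": 0, "rz": 0, "fingers": 0.15}, {"x": -0.055, "y": -0.034, "z": 0, "rx": 0, "ry": 0, "rz": 0, "fingers": 0.15}, {"x": -0.085, "y": -0.053, "z": 0, "rx": 0, "ry": 0, "rz": 0, "fingers": 0.15}, {"x": -0.115, "y": -0.072, "z": 0, "rx": 0, "ry": 0, "rz": 0, "fingers": 0.15}, {"x": -0.145, "y": -0.09, "z": 0, "rx": 0, "ry": 0, "rz": 0, "fingers": 0.15}, {"x": -0.175, "y": -0.109, "z": 0, "rx": 0, "ry": 0, "rz": 0, "fingers": 0.15}, {"x": -0.205, "y": -0.128, "z": 0, "rx": 0, "ry": 0, "rz": 0, "fingers": 0.15}, {"x": -0.235, "y": -0.147, "z": 0, "rx": 0, "ry": 0, "rz": 0, "fingers": 0.15}, {"x": -0.265, "y": -0.166, "z": 0, "rx": 0, "ry": 0, "rz": 0, "fingers": 0.15}, {"x": -0.295, "y": -0.185, "z": 0, "rx": 0, "ry": 0, "rz": 0, "fingers": 0.15}]'

```text
clock: 18.33
ee_pos: [491.4, -82.7, 115.8]
eef_rot: [[-0.124, 0.992, -0.0], [0.992, 0.124, -0.0], [-0.0, -0.0, -1.0]]
wrist_force: [0.6, -0.2, -0.3]
width: 74.0
finger_force: 0.0
```

>>> servo_tool --targets '[{"x": -0.03, "y": -0.019, "z": 0, "rx": 0, "ry": 0, "rz": 0, "fingers": 0.15}, {"x": -0.05, "y": -0.031, "z": 0, "rx": 0, "ry": 0, "rz": 0, "fingers": 0.15}, {"x": -0.055, "y": -0.033, "z": 0, "rx": 0, "ry": 0, "rz": 0, "fingers": 0.15}, {"x": -0.055, "y": -0.033, "z": 0, "rx": 0, "ry": 0, "rz": 0, "fingers": 0.15}, {"x": -0.055, "y": -0.033, "z": 0, "rx": 0, "ry": 0, "rz": 0, "fingers": 0.15}, {"x": -0.055, "y": -0.033, "z": 0, "rx": 0, "ry": 0, "rz": 0, "fingers": 0.15}]'

```text
clock: 18.83
ee_pos: [467.4, -138.3, 116.0]
eef_rot: [[-0.126, 0.992, 0.0], [0.992, 0.126, 0.001], [0.001, 0.0, -1.0]]
wrist_force: [0.3, -0.5, -0.4]
width: 73.7
finger_force: 0.0
```

```bash
python3 - <<'E'
from h import *
from rig import env
go(467.5,-139.3,26,7)
c=env.read_camera('scene');cv2.imwrite("pics/p7.png",cv2.resize(c["img"][120:290,190:450,::-1],None,fx=3,fy=3,interpolation=cv2.INTER_CUBIC))
E
```

```text
pos [ 467.4 -138.3  116. ] ang 7.3 tilt [ 0.02 -0.03  0.  ] -> xyz [-0.0011 -0.      0.09  ] rz 0.3 w 73.7 t 18.83 j7 [ 43.  10. -34. 110.   7.  61.  13.]
```

View pics/p7.png

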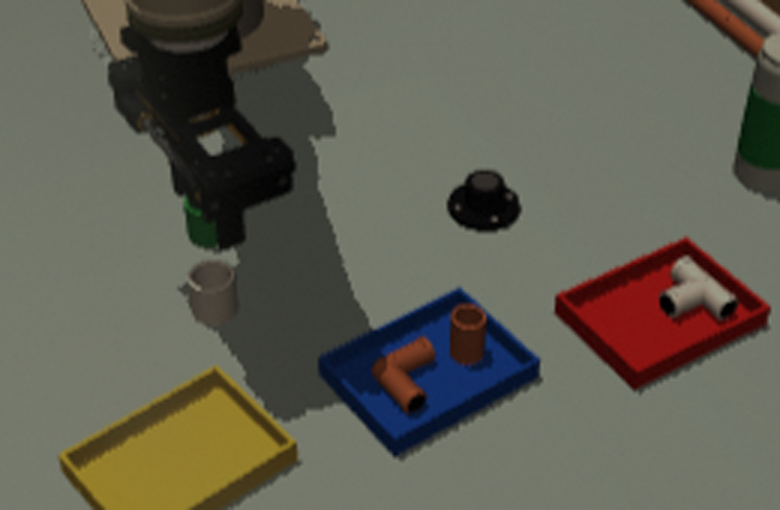

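The tee lies flat in the red tray at crop (698,290). The white sleeve at (212,292) is ahead of the green decoy, which the fingers clear. Gripping it.

>>> servo_tool --targets '[{"x": -0.001, "y": 0, "z": 0.025, "rx": 0, "ry": 0, "rz": 0, "fingers": 0.15}, {"x": -0.001, "y": 0, "z": 0.05, "rx": 0, "ry": 0, "rz": 0, "fingers": 0.15}, {"x": -0.001, "y": 0, "z": 0.073, "rx": 0, "ry": 0, "rz": 0, "fingers": 0.15}, {"x": -0.001, "y": 0, "z": 0.085, "rx": 0, "ry": 0, "rz": 0, "fingers": 0.15}, {"x": -0.001, "y": 0, "z": 0.09, "rx": 0, "ry": 0, "rz": 0, "fingers": 0.15}, {"x": -0.001, "y": 0, "z": 0.09, "rx": 0, "ry": 0, "rz": 0, "fingers": 0.15}, {"x": -0.001, "y": 0, "z": 0.09, "rx": 0, "ry": 0, "rz": 0, "fingers": 1}, {"x": -0.001, "y": 0, "z": 0.09, "rx": 0, "ry": 0, "rz": 0, "fingers": 1}, {"x": -0.001, "y": 0, "z": 0.09, "rx": 0, "ry": 0, "rz": 0, "fingers": 1}, {"x": -0.001, "y": 0, "z": 0.09, "rx": 0, "ry": 0, "rz": 0, "fingers": 1}]'

```text
clock: 19.72
ee_pos: [467.4, -141.2, 26.9]
eef_rot: [[-0.124, 0.992, 0.001], [0.992, 0.124, -0.001], [-0.001, 0.001, -1.0]]
wrist_force: [0.2, -0.4, -0.4]
width: 54.8
finger_force: 0.0
```

>>> servo_tool --targets '[{"x": 0, "y": 0, "z": 0, "rx": 0, "ry": 0, "rz": 0, "fingers": 1}, {"x": 0, "y": 0, "z": 0, "rx": 0, "ry": 0, "rz": 0, "fingers": 1}, {"x": 0, "y": 0, "z": 0, "rx": 0, "ry": 0, "rz": 0, "fingers": 1}, {"x": 0, "y": 0, "z": 0, "rx": 0, "ry": 0, "rz": 0, "fingers": 1}, {"x": 0, "y": 0, "z": 0, "rx": 0, "ry": 0, "rz": 0, "fingers": 1}, {"x": 0, "y": 0, "z": 0, "rx": 0, "ry": 0, "rz": 0, "fingers": 1}]'

```text
clock: 20.22
ee_pos: [467.1, -141.1, 26.4]
eef_rot: [[-0.124, 0.992, 0.0], [0.992, 0.124, -0.0], [-0.0, 0.0, -1.0]]
wrist_force: [-1.1, 0.1, 5.1]
width: 42.2
finger_force: 25.0
```

```bash
python3 - <<'E'
from h import *
go(646.3,170.5,105,7)
E
```

```text
pos [ 467.1 -141.1   26.4] ang 7.1 tilt [0.02 0.03 0.  ] -> xyz [ 0.2869  0.2165 -0.0787] rz 0.1 w 42.2 t 20.22 j7 [ 41.  18. -33. 115.  13.  51.   9.]
```

>>> servo_tool --targets '[{"x": 0, "y": 0, "z": -0.015, "rx": 0, "ry": 0, "rz": 0, "fingers": 1}, {"x": 0, "y": 0, "z": -0.045, "rx": 0, "ry": 0, "rz": 0, "fingers": 1}, {"x": 0.01, "y": 0.008, "z": -0.07, "rx": 0, "ry": 0, "rz": 0, "fingers": 1}, {"x": 0.035, "y": 0.026, "z": -0.079, "rx": 0, "ry": 0, "rz": 0, "fingers": 1}, {"x": 0.063, "y": 0.047, "z": -0.079, "rx": 0, "ry": 0, "rz": 0, "fingers": 1}, {"x": 0.091, "y": 0.068, "z": -0.079, "rx": 0, "ry": 0, "rz": 0, "fingers": 1}, {"x": 0.119, "y": 0.09, "z": -0.079, "rx": 0, "ry": 0, "rz": 0, "fingers": 1}, {"x": 0.147, "y": 0.111, "z": -0.079, "rx": 0, "ry": 0, "rz": 0, "fingers": 1}, {"x": 0.175, "y": 0.132, "z": -0.079, "rx": 0, "ry": 0, "rz": 0, "fingers": 1}, {"x": 0.203, "y": 0.153, "z": -0.079, "rx": 0, "ry": 0, "rz": 0, "fingers": 1}]'

```text
clock: 21.05
ee_pos: [594.0, 80.9, 104.7]
eef_rot: [[-0.124, 0.992, -0.0], [0.992, 0.124, -0.0], [-0.0, -0.0, -1.0]]
wrist_force: [0.6, -0.1, 0.0]
width: 41.4
finger_force: 25.0
```

>>> servo_tool --targets '[{"x": 0.028, "y": 0.021, "z": 0, "rx": 0, "ry": 0, "rz": 0, "fingers": 1}, {"x": 0.056, "y": 0.042, "z": 0, "rx": 0, "ry": 0, "rz": 0, "fingers": 1}, {"x": 0.076, "y": 0.057, "z": 0, "rx": 0, "ry": 0, "rz": 0, "fingers": 1}, {"x": 0.084, "y": 0.0635, "z": 0, "rx": 0, "ry": 0, "rz": 0, "fingers": 1}, {"x": 0.084, "y": 0.0635, "z": 0, "rx": 0, "ry": 0, "rz": 0, "fingers": 1}, {"x": 0.084, "y": 0.0635, "z": 0, "rx": 0, "ry": 0, "rz": 0, "fingers": 1}, {"x": 0.084, "y": 0.0635, "z": 0, "rx": 0, "ry": 0, "rz": 0, "fingers": 1}]'

```text
clock: 21.63
ee_pos: [645.9, 168.8, 104.7]
eef_rot: [[-0.123, 0.992, -0.0], [0.992, 0.123, -0.001], [-0.001, -0.001, -1.0]]
wrist_force: [0.6, 0.0, 0.8]
width: 41.8
finger_force: 25.0
```

```bash
python3 - <<'E'
from h import *
go(646.3,170.5,31,7)
E
```

```text
pos [645.9 168.8 104.7] ang 7.0 tilt [-0.04  0.08  0.  ] -> xyz [0.0018 0.0007 0.0737] rz 0.0 w 41.8 t 21.63 j7 [  8.  34. -37.  83.  21.  70. -25.]
```

>>> servo_tool --targets '[{"x": 0.001, "y": 0.001, "z": 0.025, "rx": 0, "ry": 0, "rz": 0, "fingers": 1}, {"x": 0.001, "y": 0.001, "z": 0.048, "rx": 0, "ry": 0, "rz": 0, "fingers": 1}, {"x": 0.001, "y": 0.001, "z": 0.064, "rx": 0, "ry": 0, "rz": 0, "fingers": 1}, {"x": 0.001, "y": 0.001, "z": 0.071, "rx": 0, "ry": 0, "rz": 0, "fingers": 1}, {"x": 0.001, "y": 0.001, "z": 0.073, "rx": 0, "ry": 0, "rz": 0, "fingers": 1}, {"x": 0.001, "y": 0.001, "z": 0.0735, "rx": 0, "ry": 0, "rz": 0, "fingers": 1}, {"x": 0.001, "y": 0.001, "z": 0.0735, "rx": 0, "ry": 0, "rz": 0, "fingers": 1}, {"x": 0.001, "y": 0.001, "z": 0.0735, "rx": 0, "ry": 0, "rz": 0, "fingers": 1}, {"x": 0.001, "y": 0.001, "z": 0.0735, "rx": 0, "ry": 0, "rz": 0, "fingers": 1}]'

```text
clock: 22.38
ee_pos: [647.5, 172.0, 32.7]
eef_rot: [[-0.124, 0.992, 0.002], [0.992, 0.124, 0.0], [0.0, 0.002, -1.0]]
wrist_force: [-0.0, 0.5, -0.4]
width: 41.8
finger_force: 25.0
```

>>> servo_tool --targets '[{"x": 0, "y": 0, "z": 0, "rx": 0, "ry": 0, "rz": 0, "fingers": 0.37}, {"x": 0, "y": 0, "z": 0, "rx": 0, "ry": 0, "rz": 0, "fingers": 0.37}, {"x": 0, "y": 0, "z": 0, "rx": 0, "ry": 0, "rz": 0, "fingers": 0.37}, {"x": 0, "y": 0, "z": 0, "rx": 0, "ry": 0, "rz": 0, "fingers": 0.37}, {"x": 0, "y": 0, "z": -0.01, "rx": 0, "ry": 0, "rz": 0, "fingers": 0.37}, {"x": 0, "y": 0, "z": -0.03, "rx": 0, "ry": 0, "rz": 0, "fingers": 0.37}, {"x": 0, "y": 0, "z": -0.055, "rx": 0, "ry": 0, "rz": 0, "fingers": 0.37}, {"x": 0, "y": 0, "z": -0.075, "rx": 0, "ry": 0, "rz": 0, "fingers": 0.25}, {"x": 0, "y": 0, "z": -0.075, "rx": 0, "ry": 0, "rz": 0, "fingers": 0.2}, {"x": 0, "y": 0, "z": -0.075, "rx": 0, "ry": 0, "rz": 0, "fingers": 0.2}]'

```text
clock: 23.22
ee_pos: [647.8, 172.2, 108.6]
eef_rot: [[-0.124, 0.992, 0.003], [0.992, 0.124, 0.001], [0.0, 0.003, -1.0]]
wrist_force: [-0.1, 0.2, 0.1]
width: 66.0
finger_force: 0.0
```

```bash
python3 - <<'E'
from h import *
go(441,142,110,15.9)
E
```

```text
pos [647.8 172.2 108.6] ang 7.1 tilt [ 0.17 -0.01  0.  ] -> xyz [-0.0043 -0.2089 -0.0021] rz -8.8 w 66.0 t 23.22 j7 [  7.  34. -37.  83.  21.  70. -25.]
```

>>> servo_tool --targets '[{"x": 0, "y": -0.02, "z": 0, "rx": 0, "ry": 0, "rz": -2, "fingers": 0.2}, {"x": -0.001, "y": -0.05, "z": 0, "rx": 0, "ry": 0, "rz": -4, "fingers": 0.2}, {"x": -0.002, "y": -0.085, "z": 0, "rx": 0, "ry": 0, "rz": -6, "fingers": 0.2}, {"x": -0.003, "y": -0.12, "z": 0, "rx": 0, "ry": 0, "rz": -9, "fingers": 0.2}, {"x": -0.004, "y": -0.155, "z": 0, "rx": 0, "ry": 0, "rz": -9, "fingers": 0.2}, {"x": -0.004, "y": -0.185, "z": 0, "rx": 0, "ry": 0, "rz": -9, "fingers": 0.2}, {"x": -0.004, "y": -0.203, "z": 0, "rx": 0, "ry": 0, "rz": -9, "fingers": 0.2}, {"x": -0.004, "y": -0.208, "z": 0, "rx": 0, "ry": 0, "rz": -9, "fingers": 0.2}, {"x": -0.004, "y": -0.208, "z": 0, "rx": 0, "ry": 0, "rz": -9, "fingers": 0.2}, {"x": -0.004, "y": -0.208, "z": 0, "rx": 0, "ry": 0, "rz": -9, "fingers": 0.2}]'

```text
clock: 24.05
ee_pos: [441.8, 141.9, 106.6]
eef_rot: [[-0.277, 0.961, 0.001], [0.961, 0.277, -0.0], [-0.0, 0.001, -1.0]]
wrist_force: [0.3, -0.4, 0.3]
width: 69.6
finger_force: 0.0
```

```bash
python3 - <<'E'
from h import *
from rig import env
c=env.read_camera('scene');cv2.imwrite("pics/p8.png",cv2.resize(c["img"][100:290,240:460,::-1],None,fx=3,fy=3,interpolation=cv2.INTER_CUBIC))
go(441,142.5,24,15.9)
E
```

```text
pos [442.1 142.1 106.6] ang 16.1 tilt [ 0.04 -0.02  0.  ] -> xyz [ 0.0007 -0.001   0.0826] rz 0.2 w 69.5 t 24.1 j7 [ 21.  10. -47. 114.   8.  60. -14.]
```

View pics/p8.png

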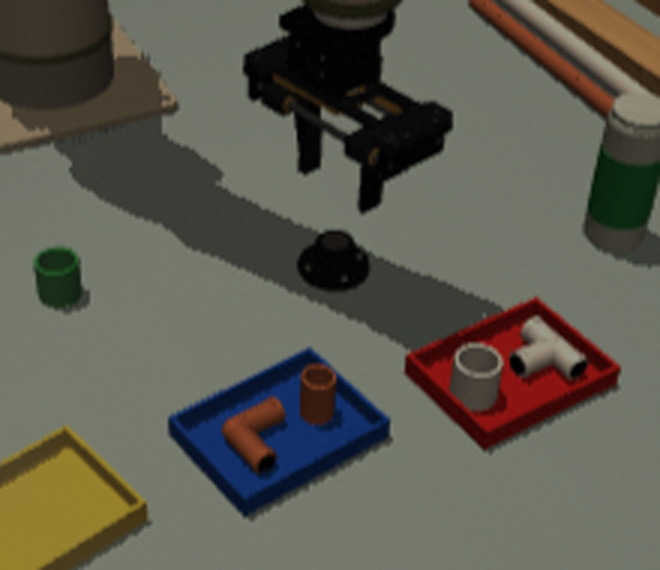

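The white sleeve stands at crop (477,378) and the tee lies at (548,350), both flat in the red tray. Gripping the flange hub at (335,250).

>>> servo_tool --targets '[{"x": 0.001, "y": -0.001, "z": 0.025, "rx": 0, "ry": 0, "rz": 0, "fingers": 0.2}, {"x": 0.001, "y": -0.001, "z": 0.05, "rx": 0, "ry": 0, "rz": 0, "fingers": 0.2}, {"x": 0.001, "y": -0.001, "z": 0.07, "rx": 0, "ry": 0, "rz": 0, "fingers": 0.2}, {"x": 0.001, "y": -0.001, "z": 0.08, "rx": 0, "ry": 0, "rz": 0, "fingers": 0.2}, {"x": 0.001, "y": -0.001, "z": 0.083, "rx": 0, "ry": 0, "rz": 0, "fingers": 0.2}, {"x": 0.001, "y": -0.001, "z": 0.083, "rx": 0, "ry": 0, "rz": 0, "fingers": 0.2}, {"x": 0.001, "y": -0.001, "z": 0.083, "rx": 0, "ry": 0, "rz": 0, "fingers": 1}, {"x": 0.001, "y": -0.001, "z": 0.083, "rx": 0, "ry": 0, "rz": 0, "fingers": 1}, {"x": 0.001, "y": -0.001, "z": 0.083, "rx": 0, "ry": 0, "rz": 0, "fingers": 1}, {"x": 0.001, "y": -0.001, "z": 0.083, "rx": 0, "ry": 0, "rz": 0, "fingers": 1}]' --grip_force 45

```text
clock: 24.93
ee_pos: [440.4, 142.8, 24.3]
eef_rot: [[-0.278, 0.961, 0.001], [0.961, 0.278, -0.0], [-0.0, 0.001, -1.0]]
wrist_force: [0.4, -0.4, -0.4]
width: 50.7
finger_force: 0.0
```

>>> servo_tool --targets '[{"x": 0, "y": 0, "z": 0, "rx": 0, "ry": 0, "rz": 0, "fingers": 1}, {"x": 0, "y": 0, "z": 0, "rx": 0, "ry": 0, "rz": 0, "fingers": 1}, {"x": 0, "y": 0, "z": 0, "rx": 0, "ry": 0, "rz": 0, "fingers": 1}, {"x": 0, "y": 0, "z": 0, "rx": 0, "ry": 0, "rz": 0, "fingers": 1}, {"x": 0, "y": 0, "z": 0, "rx": 0, "ry": 0, "rz": 0, "fingers": 1}, {"x": 0, "y": 0, "z": 0, "rx": 0, "ry": 0, "rz": 0, "fingers": 1}]'

```text
clock: 25.43
ee_pos: [440.0, 142.7, 23.8]
eef_rot: [[-0.278, 0.961, 0.0], [0.961, 0.278, -0.0], [-0.0, 0.0, -1.0]]
wrist_force: [-1.3, -1.4, 5.9]
width: 37.1
finger_force: 45.0
```

```bash
python3 - <<'E'
from h import *
go(625.8,-224.5,115,15.9)
E
```

```text
pos [440.  142.7  23.8] ang 16.1 tilt [0.01 0.02 0.  ] -> xyz [-0.4044  0.0765 -0.091 ] rz 0.2 w 37.1 t 25.43 j7 [ 17.  18. -44. 118.  16.  50. -20.]
```

>>> servo_tool --targets '[{"x": 0, "y": 0, "z": -0.01, "rx": 0, "ry": 0, "rz": 0, "fingers": 1}, {"x": 0, "y": 0, "z": -0.035, "rx": 0, "ry": 0, "rz": 0, "fingers": 1}, {"x": 0, "y": 0, "z": -0.065, "rx": 0, "ry": 0, "rz": 0, "fingers": 1}, {"x": -0.01, "y": 0.002, "z": -0.085, "rx": 0, "ry": 0, "rz": 0, "fingers": 1}, {"x": -0.03, "y": 0.006, "z": -0.091, "rx": 0, "ry": 0, "rz": 0, "fingers": 1}, {"x": -0.06, "y": 0.011, "z": -0.091, "rx": 0, "ry": 0, "rz": 0, "fingers": 1}, {"x": -0.09, "y": 0.017, "z": -0.091, "rx": 0, "ry": 0, "rz": 0, "fingers": 1}, {"x": -0.12, "y": 0.023, "z": -0.091, "rx": 0, "ry": 0, "rz": 0, "fingers": 1}, {"x": -0.15, "y": 0.028, "z": -0.091, "rx": 0, "ry": 0, "rz": 0, "fingers": 1}, {"x": -0.18, "y": 0.034, "z": -0.091, "rx": 0, "ry": 0, "rz": 0, "fingers": 1}]'

```text
clock: 26.27
ee_pos: [522.4, -22.1, 114.7]
eef_rot: [[-0.278, 0.961, -0.001], [0.961, 0.278, 0.0], [0.0, -0.001, -1.0]]
wrist_force: [0.5, 0.4, -3.8]
width: 37.0
finger_force: 45.0
```

>>> servo_tool --targets '[{"x": -0.03, "y": 0.0057, "z": 0, "rx": 0, "ry": 0, "rz": 0, "fingers": 1}, {"x": -0.06, "y": 0.0114, "z": 0, "rx": 0, "ry": 0, "rz": 0, "fingers": 1}, {"x": -0.09, "y": 0.017, "z": 0, "rx": 0, "ry": 0, "rz": 0, "fingers": 1}, {"x": -0.12, "y": 0.023, "z": 0, "rx": 0, "ry": 0, "rz": 0, "fingers": 1}, {"x": -0.15, "y": 0.0284, "z": 0, "rx": 0, "ry": 0, "rz": 0, "fingers": 1}, {"x": -0.18, "y": 0.034, "z": 0, "rx": 0, "ry": 0, "rz": 0, "fingers": 1}, {"x": -0.205, "y": 0.039, "z": 0, "rx": 0, "ry": 0, "rz": 0, "fingers": 1}, {"x": -0.22, "y": 0.042, "z": 0, "rx": 0, "ry": 0, "rz": 0, "fingers": 1}, {"x": -0.2245, "y": 0.0425, "z": 0, "rx": 0, "ry": 0, "rz": 0, "fingers": 1}, {"x": -0.2245, "y": 0.0425, "z": 0, "rx": 0, "ry": 0, "rz": 0, "fingers": 1}]'

```text
clock: 27.1
ee_pos: [625.3, -225.6, 114.1]
eef_rot: [[-0.276, 0.961, -0.001], [0.961, 0.276, 0.001], [0.001, -0.001, -1.0]]
wrist_force: [-0.1, -0.1, -3.6]
width: 37.1
finger_force: 45.0
```

>>> servo_tool --targets '[{"x": 0, "y": 0, "z": 0, "rx": 0, "ry": 0, "rz": 0, "fingers": 1}, {"x": 0, "y": 0, "z": 0, "rx": 0, "ry": 0, "rz": 0, "fingers": 1}, {"x": 0, "y": 0, "z": 0, "rx": 0, "ry": 0, "rz": 0, "fingers": 1}]'

```text
clock: 27.35
ee_pos: [625.5, -223.0, 114.8]
eef_rot: [[-0.28, 0.96, -0.0], [0.96, 0.28, 0.0], [0.0, 0.0, -1.0]]
wrist_force: [0.3, -0.1, -3.9]
width: 36.7
finger_force: 45.0
```

```bash
python3 - <<'E'
from h import *
go(625.8,-224.5,28.4,15.9)
E
```

```text
pos [ 625.5 -223.   114.8] ang 16.2 tilt [ 0.   -0.02  0.  ] -> xyz [-0.0015 -0.0002  0.0864] rz 0.3 w 36.7 t 27.35 j7 [ 38.  32. -32.  84.  17.  69.  21.]
```

>>> servo_tool --targets '[{"x": -0.001, "y": 0, "z": 0.02, "rx": 0, "ry": 0, "rz": 0, "fingers": 1}, {"x": -0.001, "y": 0, "z": 0.045, "rx": 0, "ry": 0, "rz": 0, "fingers": 1}, {"x": -0.001, "y": 0, "z": 0.066, "rx": 0, "ry": 0, "rz": 0, "fingers": 1}, {"x": -0.001, "y": 0, "z": 0.078, "rx": 0, "ry": 0, "rz": 0, "fingers": 1}, {"x": -0.001, "y": 0, "z": 0.084, "rx": 0, "ry": 0, "rz": 0, "fingers": 1}, {"x": -0.001, "y": 0, "z": 0.086, "rx": 0, "ry": 0, "rz": 0, "fingers": 1}, {"x": -0.001, "y": 0, "z": 0.087, "rx": 0, "ry": 0, "rz": 0, "fingers": 1}, {"x": -0.001, "y": 0, "z": 0.087, "rx": 0, "ry": 0, "rz": 0, "fingers": 1}, {"x": -0.001, "y": 0, "z": 0.087, "rx": 0, "ry": 0, "rz": 0, "fingers": 1}, {"x": -0.001, "y": 0, "z": 0.087, "rx": 0, "ry": 0, "rz": 0, "fingers": 1}]'

```text
clock: 28.18
ee_pos: [626.5, -225.7, 28.6]
eef_rot: [[-0.278, 0.961, 0.001], [0.961, 0.278, -0.001], [-0.001, 0.001, -1.0]]
wrist_force: [-0.6, 0.3, -3.9]
width: 36.8
finger_force: 45.0
```

>>> servo_tool --targets '[{"x": 0, "y": 0, "z": 0, "rx": 0, "ry": 0, "rz": 0, "fingers": 0.4}, {"x": 0, "y": 0, "z": 0, "rx": 0, "ry": 0, "rz": 0, "fingers": 0.4}, {"x": 0, "y": 0, "z": 0, "rx": 0, "ry": 0, "rz": 0, "fingers": 0.4}, {"x": 0, "y": 0, "z": 0, "rx": 0, "ry": 0, "rz": 0, "fingers": 0.4}, {"x": 0, "y": 0, "z": -0.01, "rx": 0, "ry": 0, "rz": 0, "fingers": 0.4}, {"x": 0, "y": 0, "z": -0.035, "rx": 0, "ry": 0, "rz": 0, "fingers": 0.4}, {"x": 0, "y": 0, "z": -0.07, "rx": 0, "ry": 0, "rz": 0, "fingers": 0.4}, {"x": 0, "y": 0, "z": -0.11, "rx": 0, "ry": 0, "rz": 0, "fingers": 0.4}, {"x": 0, "y": 0, "z": -0.15, "rx": 0, "ry": 0, "rz": 0, "fingers": 0.4}, {"x": 0, "y": 0, "z": -0.15, "rx": 0, "ry": 0, "rz": 0, "fingers": 0.4}]'

```text
clock: 29.02
ee_pos: [629.7, -225.9, 187.9]
eef_rot: [[-0.278, 0.961, 0.012], [0.961, 0.278, -0.004], [-0.007, 0.011, -1.0]]
wrist_force: [1.3, -0.4, 0.5]
width: 52.2
finger_force: 0.0
```

>>> servo_tool --targets '[{"x": -0.02, "y": -0.03, "z": 0, "rx": 0, "ry": 0, "rz": 0, "fingers": 0.4}, {"x": -0.02, "y": -0.07, "z": 0, "rx": 0, "ry": 0, "rz": 0, "fingers": 0.4}, {"x": -0.02, "y": -0.11, "z": 0, "rx": 0, "ry": 0, "rz": 0, "fingers": 0.4}, {"x": -0.02, "y": -0.15, "z": 0, "rx": 0, "ry": 0, "rz": 0, "fingers": 0.4}, {"x": -0.02, "y": -0.18, "z": 0, "rx": 0, "ry": 0, "rz": 0, "fingers": 0.4}, {"x": -0.02, "y": -0.18, "z": 0, "rx": 0, "ry": 0, "rz": 0, "fingers": 0.4}, {"x": -0.02, "y": -0.18, "z": 0, "rx": 0, "ry": 0, "rz": 0, "fingers": 0.4}]'

```text
clock: 29.6
ee_pos: [457.4, -296.0, 178.6]
eef_rot: [[-0.275, 0.961, 0.0], [0.961, 0.275, -0.002], [-0.002, -0.0, -1.0]]
wrist_force: [1.1, 0.7, -0.3]
width: 52.7
finger_force: 0.0
```

```bash
python3 - <<'E'
from h import *
from rig import env
a=env.read_camera('scene')["img"][120:320,140:480,::-1];cv2.imwrite("pics/p9.png",cv2.resize(a,None,fx=2.3,fy=2.3,interpolation=cv2.INTER_CUBIC))
a=env.read_camera('top')["img"][110:270,130:480,::-1];cv2.imwrite("pics/p10.png",cv2.resize(a,None,fx=2.2,fy=2.2,interpolation=cv2.INTER_CUBIC))
E
```

```text
(no output)
```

View pics/p9.png

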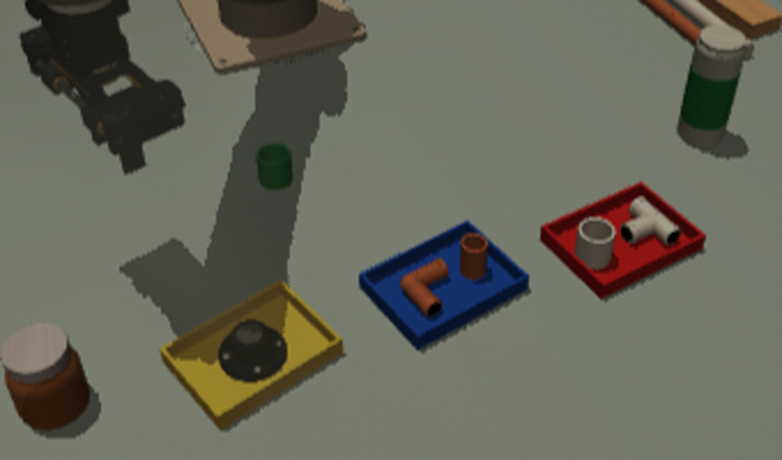

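View pics/p10.png

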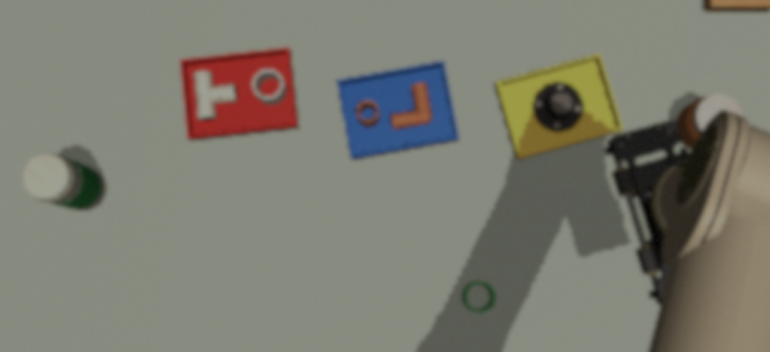

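Both views show all five fittings flat and clear of the rims: flange at (252,350), elbow at (425,288), copper sleeve at (474,256), white sleeve at (596,243) and tee at (650,222) in the scene crop. The can, jar and green decoy are where they were, and the arm is clear.

```bash
python3 -c "
from rig import env
print(env.job_done())"
```

```text
the job is handed in; nothing more can be done
None
```

All five fittings are in their assigned trays, lying flat and the same way up, with the can and jar undisturbed; I handed the job in at about 30 s of the 112 s allowed, and no verdict was shown.

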